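# Lay out bearing parts for a comparison photograph

### The job

Lay out the parts on the white board for a photograph: the large bearing ring centred flat on the square glass plate, the small ring centred flat on the round black stage with the resin puck centred on top of it, bright face up, and the scale bar flat on the board midway between the glass plate and the stage, running front to back parallel to the board's side edges. Lay the hex nut flat on the board in front of the glass plate (on the robot's side), in line with the plate's centre and with a gap of 1 to 3 cm to it. Set the rings down gently rather than dropping them, leave the brass weight and the blue dish where they are, and let go of everything.

Things in the scene. Friction and masses are not known exactly. Their poses are not given: they have to be found in the camera images.
- board: White flat board, fixed, 240 mm (its x, front to back) by 320 mm (its y, side to side), 12 mm thick, on the table to the left or right of the robot's middle. Origin: centre of its underside (top at 12 mm). Its x axis points from the front edge (nearest the robot) to the back, y to the left, turned up to 0.18 rad from the world's.
- glass: Square pale green frosted glass plate 90 x 90 x 6 mm, fixed on the board's top, on its left or right half, about 170 mm centre to centre from the stage. Origin: centre of its underside (its top is 6 mm above it); axes parallel to the board's, x to the back.
- stage: Round black stage (disc), 80 mm diameter, 10 mm high, fixed on the board's top on the other half. Origin: centre of its underside (its top is 10 mm above it); axes parallel to the board's.
- large_ring: Large plain steel bearing ring, outer diameter 62 mm, hole 42 mm, 20 mm high, about 0.25 kg, lying flat on a fixed green mat 3 mm thick. Origin: centre of its underside; z is its axis, up. Like all the loose parts, it starts anywhere among the others on the mat.
- small_ring: Small plain steel bearing ring, outer diameter 40 mm, hole 20 mm, 20 mm high, about 0.14 kg, lying flat on the mat. Origin: centre of its underside; z is its axis, up.
- puck: Mounted specimen: black resin cylinder, 30 mm diameter, 22 mm high, with a bright 16 mm steel face in the middle of its top, standing on the mat. About 0.045 kg. Origin: centre of its underside; z up.
- nut: Dark steel hexagon nut with a hole, 36 mm across flats (41 mm across corners), 19 mm high, about 0.11 kg, lying flat on the mat. Origin: centre of its underside; z up; its x axis is normal to one of its flats (flats every 60 degrees).
- scale_bar: Aluminium scale bar with black tick marks on top, 90 mm long (its x), 16 mm wide (its y), 10 mm high, about 0.04 kg, lying flat on the mat. Origin: centre of its underside; z up.
- weight: Brass weight with a knob, 28 mm diameter, 36 mm high, loose on the mat among the parts: not part of the picture, to be left alone. Origin: centre of its underside.
- dish: Blue ceramic dish, 44 mm across the rim, 18 mm high, loose on the board in front of the black stage: to be left alone. Origin: centre of its underside.
There are look-alikes about, which are no part of the job. What is shaped like the large_ring but pink is not meant.

How it is judged:
By the outcome, as a careful person would: the job done as asked, in the order asked, and still so for the second after the job is handed in, with the robot touching nothing.
It also fails if it takes over 123 s, if anything falls off the work surface, if the arm or the gripper's body presses on something with over 40 N, if the wrist force passes 120 N, or if a joint passes its speed limit or range.

### The arm

A 7-joint arm with a two-finger parallel gripper is mounted at the origin on the work surface. World frame = base frame: x ahead of the robot, y to its left, z up, the work surface at z = 0. Lengths are in m, angles in rad, forces in N, time in s.
With the tool pointing down it reaches from about 0.4 to 0.85 m from the base axis. Payload 6.9 kg.
Tool frame: the origin (TCP) lies midway between the tips of the shut fingers; the grasp point (between the pads) lies 19 mm behind it; z points along the fingers, y is the line along which they close (so a half turn about z gives the same grasp; the last joint's range is limited). The gripper opens to 85 mm and grips with 20 to 120 N. Pads are 22 mm wide; open, the fingers measure 114 mm over their backs; the gripper's body (76 mm by 85 mm) begins 54 mm behind the grasp point. The pads swing forward as they close: fully open they stand 13 mm farther back than shut.
Start: joints at [-1.145, 0.507, -0.238, 1.5, 0.126, 1.149, -0.155], TCP at [0.197, 0.593, 0.231] pointing down, gripper open.
Joint ranges: [-3.08, 3.08], [-0.24, 2.05], [-1.43, 1.35], [0, 2.5], [-1.52, 4.66], [0.17, 1.96], [-2.89, 2.89]. Speed limits (rad/s): [2.39, 2.39, 3.14, 3.14, 3.14, 3.14, 3.14].

### API

Orientations are given as a unit quaternion [w, x, y, z].
In Python, from station import ctrl gives the robot as it stands. The module is installed in compiled form; this text tells all that it offers.
- The arm moves only by the tool send_rows, never from a script. Its argument "rows" is a list of rows, each an object with "twist": the turn, a rotation vector about the tool's x, y, z as a fraction of full scale, a list of three; "dp": the shift along the tool's x, y, z as a fraction of full scale, a list of three; "claw": the opening, from -1 (shut) to 1 (fully open). In form: [{"twist": [rx, ry, rz], "dp": [dx, dy, dz], "claw": claw}, ...]. A call has 1 to 8 rows; each row shifts and turns the commanded pose from where the row before left it, along the tool's axes as they then stand; what a row does not reach is not made up. Full scale, the value 1, is 100 cm for a shift and 45 degrees for a turn. A row lasts 1/12 s, in which the tool goes at most 41.7 mm and 7.16 degrees, less where a joint would pass 70% of its speed; a pose out of reach is approached as far as the arm can. A call with a number of a shift or a turn outside -1 to 1 is refused whole. A call with a gripper value outside its range is refused whole. The fingers move at their own pace and stop on an object; "newtons" is the grip in N (left out, the last holds). Time passes only in rows, so rows that do not move let the fingers close. It gives the time, the measured TCP pose, the force, the opening and the grip force at its end, in the units of the state.
- ctrl.read_state(): the state, without advancing time (a new reading comes with each control period).
- ctrl.snapshot(name): name is "side" or "top" or "wrist"; returns the picture (420x560x3 uint8, red, green, blue); there is no depth.
- ctrl.camera_info(name): a dict with "camera_matrix" (3x3 intrinsics, pixels), "origin" and "orientation" of the camera in the world. Camera axes: x right, y down, z forward; pixel columns grow to the right and rows downward; lengths in m; the calibration is good to about 2 mm. A picture is of the moment at which its call begins: read the wrist's pose just before it. camera_info takes no time and is no camera call; for the wrist camera it gives the pose at the moment of the call.
- ctrl.hand_in(): hands the job in; it is judged then, once.
Trained networks look in the newest picture that a camera, given by its name, has taken for a name from the list of things; names that differ only in an ending like _2 or _b are one class to them, and where a whole thing is asked for, a point or a joint stands for the part that bears it (a point fixed in the world has none). Each returns a list of dicts, best first, with "score" (0 to 1); they miss things now and then, are a little off and sometimes report something else, mostly with a low value. They report only what shows in the picture. A call takes as long as a camera call. They do not tell look-alikes from the thing itself.
- ctrl.look_for(label, camera): "point" ([row, column] in pixels, amid what is visible of it).
The state is a dict: "time": time; "joint_positions": joint angles; "qd": joint speeds; "joint_efforts": joint torques, N m; "tool_pos": TCP position; "ee_rot": TCP orientation; "force": force on the tool from outside, world axes, zero at the start; "torque": the same for the moment, N m; "gripper_width": finger opening in m; "gripper_force": force on a finger pad.
Only numpy, scipy, OpenCV 4.12 (cv2) and the standard library are available. Lean on these libraries where they do the work, as an engineer would, in place of code of your own. Each camera call takes 0.05 s, during which the arm holds its last target. There are 200 camera calls.

## Working session

There is one attempt and no reset: what is moved stays moved. The work goes in short steps, Python scripts to look and compute and a tool call to move; the robot and the scene stay as the last step left them, time stands still between calls to the robot, and variables do not carry over. Pictures are saved under pics/ and viewed, at most 14 in all, crops included, and the job is handed in when it is done.

Besides the shell and the picture viewer there is one more tool, called by a JSON object that holds its "method" and its "body", one argument or row to a line. send_rows: Moves the arm, as the interface text tells. Its arguments: {"type":"object","properties":{"rows":{"type":"array","items":{"type":"object","properties":{"twist":{"type":"array","items":{"type":"number"}},"dp":{"type":"array","items":{"type":"number"}},"claw":{"type":"number"}}}},"newtons":{"type":"number"}},"required":["rows"]}

```bash
mkdir -p pics; cat > h.py <<'E'
import numpy as np, cv2
from station import ctrl
from scipy.spatial.transform import Rotation as R
def rot(q): return R.from_quat([q[1],q[2],q[3],q[0]]).as_matrix()
def cam(n):
    c=ctrl.camera_info(n); return np.array(c["camera_matrix"]),np.array(c["origin"]),rot(c["orientation"])
def px2w(C,r,c,z):
    K,o,M=C; d=M@np.linalg.inv(K)@np.array([c,r,1.]); return o+d*(z-o[2])/d[2]
def w2px(C,p):
    K,o,M=C; q=K@(M.T@(np.array(p)-o)); return q[1]/q[2],q[0]/q[2]
def snap(n,f=None):
    C=cam(n); im=ctrl.snapshot(n)
    if f: cv2.imwrite("pics/"+f,im[:,:,::-1])
    return C,im
E
python3 - <<'E'
from h import *
s=ctrl.read_state(); print(s["time"],s["tool_pos"],s["ee_rot"],s["gripper_width"])
C,im=snap("top","top0.png"); print(C)
for n in "board glass stage large_ring small_ring puck nut scale_bar weight dish".split():
    for d in ctrl.look_for(n,"top")[:3]: print(n,d["score"],np.round(d["point"]),px2w(C,*d["point"],.02).round(3))
snap("side","side0.png");snap("wrist","wrist0.png")
E
```

```text
0.0 [0.19642517 0.59280336 0.23043672] [-1.16323575e-04  1.59222824e-01  9.87242282e-01 -8.69496521e-04] 0.08549761895592074
(array([[400.82411213,   0.        , 281.44302893],
       [  0.        , 400.82411213, 215.02608453],
       [  0.        ,   0.        ,   1.        ]]), array([0.40849353, 0.0155468 , 0.82864332]), array([[-0.02242889, -0.99766408,  0.06452384],
       [-0.9990553 ,  0.01996372, -0.03859997],
       [ 0.03722167, -0.06532864, -0.99716935]]))
board 0.63 [179. 172.] [0.538 0.202 0.02 ]
glass 0.72 [153. 127.] [0.591 0.293 0.02 ]
stage 0.55 [143. 210.] [0.61  0.126 0.02 ]
large_ring 0.96 [261. 277.] [ 0.369 -0.005  0.02 ]
large_ring 0.87 [281. 408.] [ 0.322 -0.27   0.02 ]
large_ring 0.75 [275. 337.] [ 0.337 -0.124  0.02 ]
small_ring 0.48 [196. 380.] [ 0.495 -0.219  0.02 ]
puck 0.8 [147. 416.] [ 0.597 -0.297  0.02 ]
nut 0.56 [150. 369.] [ 0.592 -0.199  0.02 ]
scale_bar 0.73 [190. 418.] [ 0.507 -0.299  0.02 ]
weight 0.67 [147. 328.] [ 0.599 -0.116  0.02 ]
dish 0.64 [188. 206.] [0.518 0.135 0.02 ]
```

View pics/top0.png

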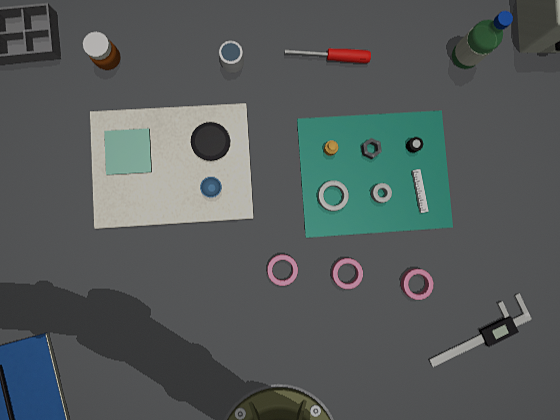

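View pics/side0.png

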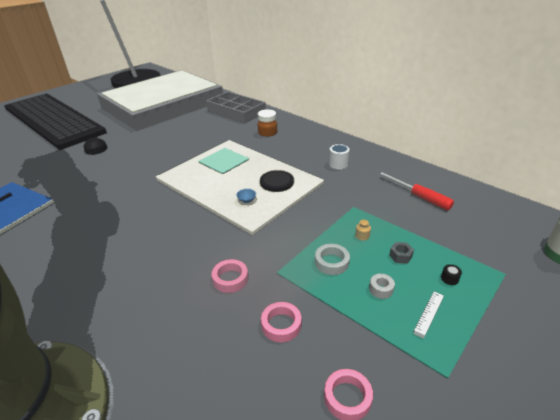

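The top view shows the board with the glass at (151,128), the stage (141,210) and the dish (187,211). On the mat are the large ring (196,333), small ring (193,382), bar (190,420), puck (145,415), nut (149,371) and weight (147,331). The pink rings lie outside the mat.

```bash
cat >> h.py <<'E'
def fit(mask,C,z,near,shape="rect"):
    """component of mask closest to pixel near (r,c) -> world outline at z -> centre,size,angle"""
    n,l,st,ce=cv2.connectedComponentsWithStats(mask.astype(np.uint8))
    k=[i for i in range(1,n) if st[i,4]>15]; 
    i=min(k,key=lambda i:np.hypot(ce[i][1]-near[0],ce[i][0]-near[1]))
    cn=max(cv2.findContours((l==i).astype(np.uint8),cv2.RETR_EXTERNAL,cv2.CHAIN_APPROX_NONE)[0],key=cv2.contourArea)[:,0]
    P=np.array([px2w(C,y,x,z)[:2] for x,y in cn])
    if shape=="rect":
        (c,s,a)=cv2.minAreaRect((P*1000).astype(np.float32)); 
    elif shape=="ell": (c,s,a)=cv2.fitEllipse((P*1000).astype(np.float32))
    else:
        c,r=cv2.minEnclosingCircle((P*1000).astype(np.float32)); s=(2*r,2*r);a=0
    return np.round(c,1),np.round(s,1),round(a,2)
E
python3 - <<'E'
from h import *
im=cv2.imread("pics/top0.png"); C=cam("top")
hsv=cv2.cvtColor(im,cv2.COLOR_BGR2HSV); H,S,V=cv2.split(hsv)
for p in [(130,180),(151,128),(141,210),(187,211),(196,320),(196,333),(193,374),(205,350),(149,364),(190,419),(60,200)]: print(p,hsv[p])
sup=im.copy(); 
K,o,M=cam("wrist"); s=ctrl.read_state(); T=rot(s["ee_rot"])
print("wrist cam in tool",T.T@(o-s["tool_pos"]),(T.T@M).round(3),K)
b=(V>120)&(S<60); b=cv2.morphologyEx(b.astype(np.uint8),cv2.MORPH_CLOSE,np.ones((3,3)))
print("board",fit(b,C,.012,(200,150)))
print("glass",fit((S>50)&(V>120)&(H<100)&(H>60),C,.018,(151,128)))
print("stage",fit((V<50),C,.022,(141,210),"ell"))
m=(S<90)
for n,p,z,sh in [("large",(196,333),.023,"ell"),("small",(193,382),.023,"ell"),("bar",(190,420),.013,"rect"),("puck",(145,415),.025,"ell"),("nut",(149,371),.022,"ell")]:
    print(n,fit(m,C,z,p,sh))
print("dish",px2w(C,187,211,.025),"weight",px2w(C,147,331,.03))
E
```

```text
(130, 180) [ 24  20 182]
(151, 128) [ 79  58 164]
(141, 210) [150   5  52]
(187, 211) [104 115 142]
(196, 320) [ 38   6 179]
(196, 333) [ 84 136 135]
(193, 374) [ 23   6 181]
(205, 350) [ 83 136 135]
(149, 364) [98 12 86]
(190, 419) [ 15   3 159]
(60, 200) [100   9  85]
wrist cam in tool [ 7.59594188e-02  1.39235463e-04 -1.42276022e-01] [[ 0.    -0.955 -0.296]
 [ 1.     0.     0.   ]
 [-0.    -0.296  0.955]] [[323.39428479   0.         277.44483945]
 [  0.         323.39428479 209.43697579]
 [  0.           0.           1.        ]]
board (array([569.4, 206.7]), array([240.8, 319.3]), 2.54)
glass (array([596.4, 292.8]), array([88.5, 88.8]), 2.59)
stage (array([614.1, 126.1]), array([76.1, 77.6]), 154.11)
large (array([ 498.9, -121. ]), array([61. , 62.4]), 42.65)
small (array([ 502.5, -220.1]), array([39.1, 42.8]), 24.48)
bar (array([ 506.7, -304. ]), array([91.3, 19.5]), 8.81)
puck (array([ 601.2, -294.2]), array([22.8, 29. ]), 12.26)
nut (array([ 595.5, -203.4]), array([37.1, 41.6]), 36.04)
dish [0.51967115 0.12460111 0.025     ] weight [ 0.59651816 -0.11913009  0.03      ]
```

{"method": "send_rows", "body": {
  "rows": [
    {"twist":[0,0,-0.155],"dp":[0,0,0],"claw":1},
    {"twist":[0,0,-0.155],"dp":[0,0,0],"claw":1},
    {"twist":[0,0,-0.155],"dp":[0,0,0],"claw":1},
    {"twist":[0,0,0],"dp":[-0.024,-0.03,0],"claw":1},
    {"twist":[0,0,0],"dp":[-0.024,-0.03,0],"claw":1},
    {"twist":[0,0,0],"dp":[-0.024,-0.03,0],"claw":1},
    {"twist":[0,0,0],"dp":[-0.024,-0.03,0],"claw":1},
    {"twist":[0,0,0],"dp":[-0.024,-0.03,0],"claw":1}
  ],
  "newtons": 40
}}

```text
time: 1.32
tool_pos: [0.3242, 0.4474, 0.2314]
ee_rot: [0.0, -0.023, 1.0, 0.0]
force: [0.5, 0.7, -0.2]
gripper_width: 0.0856
gripper_force: 0.0
```

{"method": "send_rows", "body": {
  "rows": [
    {"twist":[0,0,0],"dp":[-0.024,-0.03,0],"claw":1},
    {"twist":[0,0,0],"dp":[-0.024,-0.03,0],"claw":1},
    {"twist":[0,0,0],"dp":[-0.024,-0.03,0],"claw":1},
    {"twist":[0,0,0],"dp":[-0.024,-0.03,0],"claw":1},
    {"twist":[0,0,0],"dp":[-0.024,-0.03,0],"claw":1},
    {"twist":[0,0,0],"dp":[-0.024,-0.03,0],"claw":1},
    {"twist":[0,0,0],"dp":[-0.024,-0.03,0],"claw":1},
    {"twist":[0,0,0],"dp":[0,0,0],"claw":1}
  ]
}}

```text
time: 1.98
tool_pos: [0.5063, 0.2382, 0.231]
ee_rot: [0.001, -0.017, 1.0, -0.002]
force: [0.3, -1.6, 0.6]
gripper_width: 0.0852
gripper_force: 0.0
```

```bash
cat >> h.py <<'E'
def go(x=None,y=None,z=None,yaw=None):
    """prints current pose; remaining move in tool axes (m) and tool-z turn in full-scale units"""
    s=ctrl.read_state(); p=np.array(s["tool_pos"]); T=rot(s["ee_rot"])
    cy=np.degrees(np.arctan2(-T[1,0],-T[0,0]))
    print("t %.2f pos %s yaw %.2f tilt %s F %s w %.4f g %.1f"%(s["time"],p.round(4),cy,T[:2,2].round(4),np.round(s["force"],1),s["gripper_width"],s["gripper_force"]))
    if x is not None:
        t=np.array([x,y,p[2] if z is None else z])
        if yaw is None: yaw=cy
        a=np.radians(yaw); Tn=np.array([[-np.cos(a),-np.sin(a),0],[-np.sin(a),np.cos(a),0],[0,0,-1]]).T
        Tn=np.column_stack([[-np.cos(a),-np.sin(a),0],[-np.sin(a),np.cos(a),0],[0,0,-1]])
        print(" dp after turn",(Tn.T@(t-p)).round(4),"turn z",round(-(yaw-cy)/45,4))
E
python3 - <<'E'
from h import *
go(.53,-.2,.22,2.55)
C,im=snap("wrist","wboard.png")
E
```

```text
t 1.98 pos [0.5063 0.2382 0.231 ] yaw 1.95 tilt [ 0.0029 -0.0046] F [ 0.3 -1.6  0.6] w 0.0852 g 0.0
 dp after turn [-0.0042 -0.4389  0.011 ] turn z -0.0134
```

View pics/wboard.png

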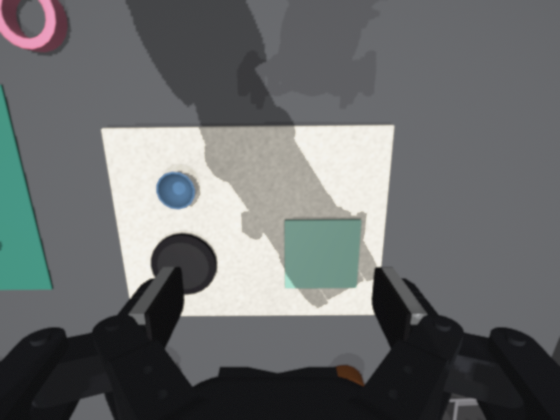

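The wrist view looks back at the board: stage (265,184), dish (190,176) and glass (253,322). The shadow and the left finger touch parts of it.

```bash
python3 - <<'E'
from h import *
im=cv2.imread("pics/wboard.png"); C=cam("wrist")
hsv=cv2.cvtColor(im,cv2.COLOR_BGR2HSV); H,S,V=cv2.split(hsv)
print("glass",fit((S>50)&(V>60)&(H<100)&(H>60),C,.018,(253,322)))
b=(H>60)&(H<130)
# front edge line of board
pts=[]
g=cv2.cvtColor(im,cv2.COLOR_BGR2GRAY).astype(int)
for x in list(range(120,190))+list(range(300,380)):
    d=np.diff(g[115:140,x]); pts.append((x,115+d.argmax()+.5))
W=np.array([px2w(C,y+.5,x,.012)[:2] for x,y in pts]); f=cv2.fitLine(W.astype(np.float32),cv2.DIST_HUBER,0,.01,.01).ravel(); print("front edge yaw",np.degrees(np.arctan(-f[0]/f[1])),f[2:])
# stage: dark pixels, upper-left arc free of finger
m=(V<60).astype(np.uint8); m[:, :145]=0; m[262:,150:]*=1
e=[]
ce=np.array([184,264])
for a in np.radians(np.arange(-200,75,3)):  # angle in image, rays outwards
    r=np.arange(15,45,.25); xs=ce[0]+r*np.cos(a); ys=ce[1]+r*np.sin(a)
    v=cv2.remap(g.astype(np.float32),xs[None].astype(np.float32),ys[None].astype(np.float32),1)[0]
    d=v[4:]-v[:-4]; k=d.argmax()
    if d[k]>25: e.append(px2w(C,ys[k+2],xs[k+2],.022)[:2])
e=np.array(e); A=np.c_[2*e,np.ones(len(e))]; 
for _ in range(4):
    s=np.linalg.lstsq(A,(e**2).sum(1),rcond=None)[0]; r=np.sqrt(s[2]+s[0]**2+s[1]**2); res=abs(np.hypot(*(e-s[:2]).T)-r); k=res<max(.0015,np.median(res)*2); e=e[k];A=A[k]
print("stage",s[:2],r,len(e))
E
```

```text
glass (array([592.1, 298.3]), array([86.7, 86.3]), 2.22)
front edge yaw 2.8337538 [0.44516173 0.2477541 ]
stage [0.6095178 0.1333448] 0.039788259877350504 92
```

{"method": "send_rows", "body": {
  "rows": [
    {"twist":[0,0,0],"dp":[0,-0.04,0],"claw":1},
    {"twist":[0,0,0],"dp":[0,-0.04,0],"claw":1},
    {"twist":[0,0,0],"dp":[0,-0.04,0],"claw":1},
    {"twist":[0,0,0],"dp":[0,-0.04,0],"claw":1},
    {"twist":[0,0,0],"dp":[0,-0.04,0],"claw":1},
    {"twist":[0,0,0],"dp":[0,-0.04,0],"claw":1},
    {"twist":[0,0,0],"dp":[0,-0.04,0],"claw":1},
    {"twist":[0,0,0],"dp":[0,-0.04,0],"claw":1}
  ]
}}

```text
time: 2.7
tool_pos: [0.5148, -0.0737, 0.2316]
ee_rot: [0.0, -0.023, 1.0, 0.0]
force: [0.6, 0.9, -0.6]
gripper_width: 0.0857
gripper_force: 0.0
```

{"method": "send_rows", "body": {
  "rows": [
    {"twist":[0,0,0],"dp":[0,-0.04,0],"claw":1},
    {"twist":[0,0,0],"dp":[0,-0.04,0],"claw":1},
    {"twist":[0,0,0],"dp":[0,-0.04,0],"claw":1},
    {"twist":[0,0,0],"dp":[0,0,0],"claw":1},
    {"twist":[0,0,0],"dp":[0,0,0],"claw":1}
  ]
}}

```text
time: 3.12
tool_pos: [0.5202, -0.1948, 0.231]
ee_rot: [-0.0, -0.021, 1.0, -0.0]
force: [0.5, 0.8, -0.8]
gripper_width: 0.0854
gripper_force: 0.0
```

```bash
python3 - <<'E'
from h import *
go(.499,-.121,.09,2.5)
C,im=snap("wrist","wmat.png")
E
```

```text
t 3.12 pos [ 0.5202 -0.1948  0.231 ] yaw 2.35 tilt [-0.0004 -0.0004] F [ 0.5  0.8 -0.8] w 0.0854 g 0.0
 dp after turn [0.0179 0.0747 0.141 ] turn z -0.0032
```

View pics/wmat.png

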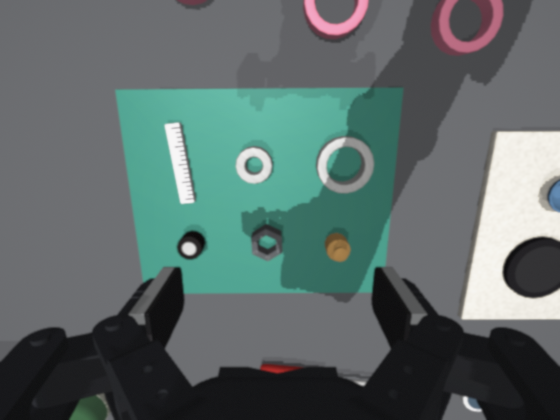

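The mat from the wrist: bar (163,180), small ring (165,254), large ring (164,345), puck (243,191), nut (242,267), weight (247,338).

```bash
cat >> h.py <<'E'
def circ(im,C,ctr,rmin,rmax,z,sign,a0=0,a1=360,thr=15):
    """edge circle: rays from pixel ctr (r,c), intensity step of given sign, at height z"""
    g=cv2.cvtColor(im,cv2.COLOR_RGB2GRAY).astype(np.float32) if sign!="S" else 255-cv2.cvtColor(im,cv2.COLOR_RGB2HSV)[:,:,1].astype(np.float32)
    sg=-1 if sign=="S" else sign; e=[]
    for a in np.radians(np.arange(a0,a1,3)):
        r=np.arange(rmin,rmax,.25); xs=ctr[1]+r*np.cos(a); ys=ctr[0]+r*np.sin(a)
        v=cv2.remap(g,xs[None].astype(np.float32),ys[None].astype(np.float32),1)[0]
        d=sg*(v[6:]-v[:-6]); k=d.argmax()
        if d[k]>thr: e.append(px2w(C,ys[k+3],xs[k+3],z)[:2])
    e=np.array(e)
    for _ in range(5):
        s=np.linalg.lstsq(np.c_[2*e,np.ones(len(e))],(e**2).sum(1),rcond=None)[0]; r=np.sqrt(s[2]+s[0]**2+s[1]**2)
        res=abs(np.hypot(*(e-s[:2]).T)-r); e=e[res<=max(.001,np.median(res)*2)]
    return (s[:2]*1000).round(1),round(r*2000,1),len(e)
E
python3 - <<'E'
from h import *
go()
C,im=snap("wrist","wmat2.png")
hsv=cv2.cvtColor(im,cv2.COLOR_RGB2HSV); H,S,V=cv2.split(hsv)
m=(S<85)
print("large in",circ(im,C,(164,345),12,25,.023,-1)); print("large out S",fit(m,C,.023,(164,345),"ell"))
print("small in",circ(im,C,(165,254),4,12,.023,-1),fit(m,C,.023,(165,254),"ell"))
print("bar",fit((V>150)&(S<60),C,.013,(163,180)))
print("puck face",fit((V>150)&(S<60),C,.025,(248,189),"ell"))
print("nut",fit(m,C,.022,(242,267),"ell"),fit(m,C,.022,(242,267)))
T=cam("top"); t=ctrl.snapshot("top"); go()
print("top large in",circ(t,T,(196,333),6,13.5,.023,-1),"small in",circ(t,T,(193,382),2,7,.023,-1))
cv2.imwrite("pics/z.png",np.hstack([cv2.resize(cv2.cvtColor(im,cv2.COLOR_RGB2BGR)[y-35:y+35,x-35:x+35],(400,400),interpolation=2) for y,x in[(242,267),(164,345)]]))
E
```

```text
t 3.17 pos [ 0.5205 -0.1925  0.2311] yaw 2.54 tilt [-0.0002  0.0008] F [-0.1 -0.2  0.4] w 0.0857 g 0.0
large in (array([131.1, -24.3]), np.float64(766.4), 1)
large out S (array([ 499.2, -122.5]), array([61.7, 63.7]), 139.88)
small in (array([ 503.2, -220.9]), np.float64(14.4), 42) (array([ 503.2, -221.6]), array([40. , 41.2]), 71.83)
bar (array([ 507.6, -305.2]), array([91.2, 17.1]), 8.56)
puck face (array([ 603.9, -295.7]), array([14.8, 15.2]), 3.13)
nut (array([ 594.4, -204.6]), array([37. , 43.7]), 87.37) (array([ 594.5, -204.4]), array([45.7, 35.5]), 1.08)
t 3.27 pos [ 0.5208 -0.1907  0.2313] yaw 2.74 tilt [0.0001 0.0011] F [-0.2  0.3  0. ] w 0.0853 g 0.0
top large in (array([ 498.6, -121.3]), np.float64(34.0), 47) small in (array([ 502.2, -221.1]), np.float64(12.0), 26)
```

View pics/z.png

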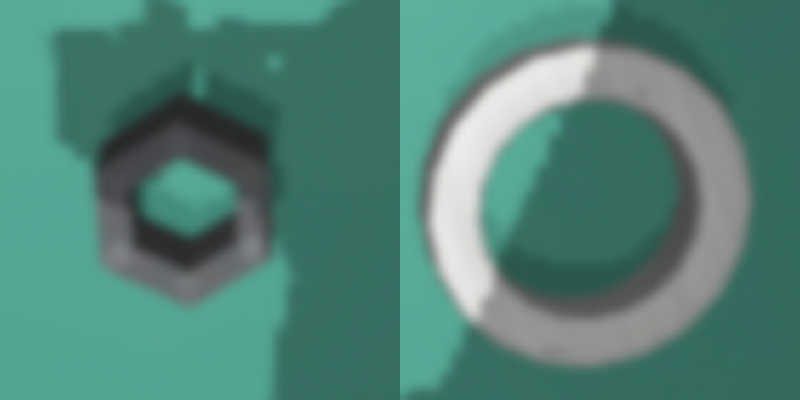

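{"method": "send_rows", "body": {
  "rows": [
    {"twist":[0,0,0],"dp":[0.0046,0.0174,0.035],"claw":1},
    {"twist":[0,0,0],"dp":[0.0046,0.0174,0.035],"claw":1},
    {"twist":[0,0,0],"dp":[0.0046,0.0174,0.035],"claw":1},
    {"twist":[0,0,0],"dp":[0.0046,0.0174,0.035],"claw":1},
    {"twist":[0,0,0],"dp":[0,0,0],"claw":1},
    {"twist":[0,0,0],"dp":[0,0,0],"claw":1},
    {"twist":[0,0,0],"dp":[0,0,0],"claw":1}
  ]
}}

```text
time: 3.85
tool_pos: [0.5, -0.1234, 0.0922]
ee_rot: [0.001, -0.024, 1.0, -0.0]
force: [0.2, 0.3, 0.5]
gripper_width: 0.0855
gripper_force: 0.0
```

```bash
python3 - <<'E'
from h import *
go(.4992,-.122,.004,2.6)
C,im=snap("wrist","wl.png")
go(.4992,-.122,.004,2.6)
hsv=cv2.cvtColor(im,cv2.COLOR_RGB2HSV); H,S,V=cv2.split(hsv)
r,c=w2px(C,[.499,-.122,.023]); print(r,c); print("large out S",fit(S<85,C,.023,(r,c),"ell"),fit(S<85,C,.023,(r,c),"c"))
ctrl.look_for("nut","wrist"); go()
E
```

```text
t 3.85 pos [ 0.5    -0.1234  0.0922] yaw 2.72 tilt [ 0.0013 -0.0003] F [0.2 0.3 0.5] w 0.0855 g 0.0
 dp after turn [0.0007 0.0015 0.0882] turn z 0.0026
t 3.90 pos [ 0.5004 -0.1242  0.0927] yaw 2.64 tilt [ 0.0027 -0.0007] F [ 0.3 -0.4  0.3] w 0.0854 g 0.0
 dp after turn [0.0011 0.0022 0.0887] turn z 0.0009
222.27406127823198 279.1556364963967
large out S (array([ 498.4, -122.2]), array([61. , 64.3]), 93.46) (array([ 498.2, -122.6]), array([65., 65.]), 0)
t 3.95 pos [ 0.5005 -0.1246  0.0929] yaw 2.59 tilt [ 0.0032 -0.0009] F [-0.1 -0.2  1.1] w 0.0855 g 0.0
```

View pics/wl.png

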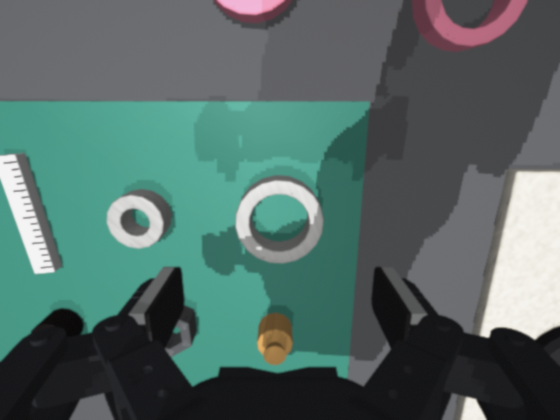

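The wrist view shows the large ring at (222,279), between the open fingers. I'm descending on it.

{"method": "send_rows", "body": {
  "rows": [
    {"twist":[0,0,0],"dp":[0.0015,0.0015,0.03],"claw":1},
    {"twist":[0,0,0],"dp":[0,0,0.03],"claw":1},
    {"twist":[0,0,0],"dp":[0,0,0.02],"claw":1},
    {"twist":[0,0,0],"dp":[0,0,0.008],"claw":1},
    {"twist":[0,0,0],"dp":[0,0,0],"claw":1},
    {"twist":[0,0,0],"dp":[0,0,0],"claw":-1},
    {"twist":[0,0,0],"dp":[0,0,0],"claw":-1},
    {"twist":[0,0,0],"dp":[0,0,0],"claw":-1}
  ],
  "newtons": 40
}}

```text
time: 4.62
tool_pos: [0.4986, -0.1231, 0.0054]
ee_rot: [0.002, -0.022, 1.0, -0.0]
force: [-1.4, 0.2, 6.0]
gripper_width: 0.0607
gripper_force: 41.7
```

{"method": "send_rows", "body": {
  "rows": [
    {"twist":[0,0,0],"dp":[0,0,0],"claw":-1},
    {"twist":[0,0,0],"dp":[0,0,0],"claw":-1},
    {"twist":[0,0,0],"dp":[0,0,0],"claw":-1}
  ]
}}

```text
time: 4.87
tool_pos: [0.4986, -0.1231, 0.0054]
ee_rot: [0.002, -0.022, 1.0, -0.0]
force: [-1.4, 0.8, 6.5]
gripper_width: 0.061
gripper_force: 41.7
```

{"method": "send_rows", "body": {
  "rows": [
    {"twist":[0,0,0],"dp":[0,0,0.0],"claw":-1},
    {"twist":[0,0,0],"dp":[0,0,-0.03],"claw":-1},
    {"twist":[0,0,0],"dp":[0,0,-0.035],"claw":-1},
    {"twist":[0,0,0],"dp":[0,0,-0.035],"claw":-1},
    {"twist":[0,0,0],"dp":[0,0.02,-0.03],"claw":-1},
    {"twist":[0,0,0],"dp":[0,0.03,-0.025],"claw":-1},
    {"twist":[0,0,0],"dp":[0,0.035,-0.02],"claw":-1},
    {"twist":[0,0,0],"dp":[0,0.04,-0.01],"claw":-1}
  ]
}}

```text
time: 5.53
tool_pos: [0.4927, 0.002, 0.1925]
ee_rot: [0.003, -0.021, 1.0, -0.0]
force: [0.9, 0.2, -2.3]
gripper_width: 0.0607
gripper_force: 45.2
```

{"method": "send_rows", "body": {
  "rows": [
    {"twist":[0,0,0],"dp":[-0.005,0.04,0],"claw":-1},
    {"twist":[0,0,0],"dp":[-0.005,0.04,0],"claw":-1},
    {"twist":[0,0,0],"dp":[-0.005,0.04,0],"claw":-1},
    {"twist":[0,0,0],"dp":[-0.005,0.04,0],"claw":-1},
    {"twist":[0,0,0],"dp":[-0.005,0.03,0],"claw":-1},
    {"twist":[0,0,0],"dp":[0,0.02,0],"claw":-1},
    {"twist":[0,0,0],"dp":[0,0,0],"claw":-1},
    {"twist":[0,0,0],"dp":[0,0,0],"claw":-1}
  ]
}}

```text
time: 6.2
tool_pos: [0.5067, 0.2145, 0.1892]
ee_rot: [0.0, -0.024, 1.0, 0.0]
force: [-0.5, -0.2, -1.8]
gripper_width: 0.0607
gripper_force: 45.1
```

```bash
python3 - <<'E'
from h import *
go()
C,im=snap("wrist","wb2.png");go()
C,im=snap("wrist","wb3.png");go(.594,.295,.12,2.6)
hsv=cv2.cvtColor(im,cv2.COLOR_RGB2HSV); H,S,V=cv2.split(hsv)
r,c=w2px(C,[.594,.295,.018]); print(r,c)
print("glass",fit((S>50)&(V>60)&(H<100)&(H>60),C,.018,(r,c)))
r,c=w2px(C,[.612,.13,.022]); print(r,c); print("stage",circ(im,C,(r,c),25,55,.022,1,-200,70,25))
E
```

```text
t 6.20 pos [0.5067 0.2145 0.1892] yaw 2.77 tilt [0.0009 0.0006] F [-0.5 -0.2 -1.8] w 0.0607 g 45.1
t 6.25 pos [0.507  0.2128 0.1891] yaw 2.64 tilt [ 0.0008 -0.0004] F [ 0.7 -0.5 -1.8] w 0.0608 g 45.1
t 6.30 pos [0.5072 0.2119 0.189 ] yaw 2.55 tilt [ 0.0008 -0.0008] F [ 0.  0. -2.] w 0.0607 g 45.1
 dp after turn [-0.0904  0.0791  0.069 ] turn z -0.0012
270.91673881838227 349.6655549640023
glass (array([582.1, 302.2]), array([59.9, 66.1]), 2.67)
281.2754376007475 195.8217643782971
stage (array([615.6, 130.6]), np.float64(86.7), 47)
```

View pics/wb3.png

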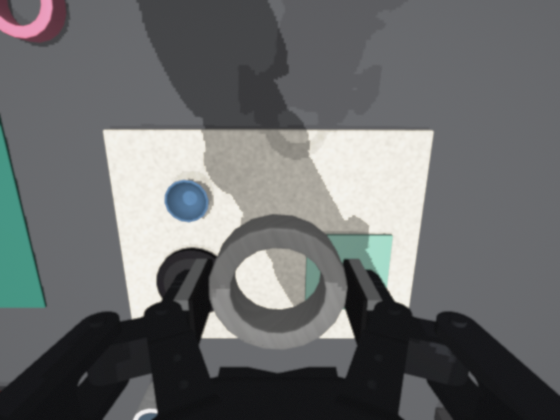

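The view shows the held large ring hiding part of the glass. The glass's front-left corner is visible at (234,391) and the stage's front arc at (247,190).

```bash
cat >> h.py <<'E'
def line(im,C,z,seg,ch=None):
    """steepest edge along short pixel runs: seg=list of ((r,c)start,(r,c)end); returns world pts"""
    g=cv2.GaussianBlur(im,(3,3),0).astype(np.float32); out=[]
    for a,b in seg:
        t=np.linspace(0,1,81); rr=a[0]+(b[0]-a[0])*t; cc=a[1]+(b[1]-a[1])*t
        v=cv2.remap(g,cc[None].astype(np.float32),rr[None].astype(np.float32),1)[0]
        d=np.abs(v[6:]-v[:-6]).sum(1); k=d.argmax(); out.append(px2w(C,rr[k+3],cc[k+3],z)[:2]*1000)
    return np.array(out)
def lf(P):
    f=cv2.fitLine(P.astype(np.float32),cv2.DIST_HUBER,0,.01,.01).ravel(); return f[2:],np.degrees(np.arctan2(f[1],f[0]))
E
python3 - <<'E'
from h import *
go();C,im=snap("wrist","wb4.png")
F=line(im,C,.018,[((226,x),(243,x)) for x in range(372,388)])
L=line(im,C,.018,[((y,383),(y,400)) for y in range(240,262)])
B=line(im,C,.012,[((122,x),(136,x)) for x in list(range(115,195))+list(range(330,420))])
pB,aB=lf(B); yaw=aB-90 if aB>0 else aB+90; print("board front yaw",yaw)
BL=line(im,C,.012,[((y,425-(y-140)*.12-8),(y,432-(y-140)*.12+10)) for y in range(145,230)])
print("board left side ang",lf(BL))
a=np.radians(yaw); X=np.array([np.cos(a),np.sin(a)]);Y=np.array([-X[1],X[0]])
gx=np.median(F@X); gy=np.median(L@Y); print("spread",(F@X).std(),(L@Y).std())
print("glass c",(gx+45)*X+(gy-45)*Y)
bx=np.median(B@X); by=np.median(BL@Y); bc=(bx+120)*X+(by-160)*Y; print("board c",bc,"glass rel",gx+45-bc@X,gy-45-bc@Y)
for z in (.022,):
  r,c=w2px(C,[.612,.13,z]); print(r,c)
  E=line(im,C,z,[((r+24*np.sin(t),c+24*np.cos(t)),(r+48*np.sin(t),c+48*np.cos(t))) for t in np.radians(np.arange(170,295,3))])
  from scipy.optimize import least_squares
  s=least_squares(lambda p:np.hypot(*(E-p).T)-40,[612,130],loss="soft_l1"); print("stage",s.x,np.abs(s.fun).round(1))
# top refit
T=cam("top"); t=cv2.imread("pics/top0.png")
E=line(t,T,.022,[((141+14*np.sin(q),210+14*np.cos(q)),(141+26*np.sin(q),210+26*np.cos(q))) for q in np.radians(np.arange(0,360,5))])
s=least_squares(lambda p:np.hypot(*(E-p[:2]).T)-p[2],[612,130,40],loss="soft_l1"); print("top stage",s.x)
go(.594,.295,.12,2.6)
E
```

```text
t 6.30 pos [0.5072 0.2119 0.189 ] yaw 2.55 tilt [ 0.0008 -0.0008] F [ 0.  0. -2.] w 0.0607 g 45.1
board front yaw 2.572113
board left side ang (array([500.38318, 362.9001 ], dtype=float32), np.float32(2.6394165))
spread 0.07826757185946458 0.2298985226616074
glass c [594.85603014 292.36467978]
board c [570.23161085 205.88126546] glass rel 28.480739863291205 85.29123295097361
281.2996608821786 196.83984859571765
stage [612.57925932 128.29491553] [1.6 1.2 1.6 1.3 1.  0.8 0.4 0.3 0.1 0.2 0.4 0.7 0.6 0.8 1.2 0.7 0.4 0.5
 0.5 0.5 0.2 0.1 0.4 0.1 0.1 0.  0.3 0.  0.  0.3 0.6 0.5 0.4 0.3 0.2 0.
 0.5 0.3 0.4 0.2 0.3 0.3]
top stage [614.11284139 125.95093943  40.04190043]
t 6.35 pos [0.5073 0.2115 0.1889] yaw 2.50 tilt [ 0.0006 -0.0008] F [ 0.2 -0.7 -2.2] w 0.0606 g 45.1
 dp after turn [-0.0904  0.0794  0.0689] turn z -0.0023
```

{"method": "send_rows", "body": {
  "rows": [
    {"twist":[0,0,0],"dp":[-0.0229,0.0192,0.02],"claw":-1},
    {"twist":[0,0,0],"dp":[-0.0229,0.0192,0.025],"claw":-1},
    {"twist":[0,0,0],"dp":[-0.0229,0.0192,0.025],"claw":-1},
    {"twist":[0,0,0],"dp":[-0.0229,0.0192,0.025],"claw":-1},
    {"twist":[0,0,0],"dp":[0,0,0.025],"claw":-1},
    {"twist":[0,0,0],"dp":[0,0,0.018],"claw":-1},
    {"twist":[0,0,0],"dp":[0,0,0],"claw":-1},
    {"twist":[0,0,0],"dp":[0,0,0],"claw":-1}
  ]
}}

```text
time: 7.02
tool_pos: [0.595, 0.2921, 0.0497]
ee_rot: [-0.001, -0.022, 1.0, -0.001]
force: [-0.0, -0.6, -1.5]
gripper_width: 0.0604
gripper_force: 45.2
```

```bash
python3 - <<'E'
from h import *
go(.5952,.2925,.0212,2.6)
C,im=snap("wrist","wg.png")
go(.5952,.2925,.0212,2.6)
E
```

```text
t 7.02 pos [0.595  0.2921 0.0497] yaw 2.50 tilt [-0.0019 -0.0018] F [-0.  -0.6 -1.5] w 0.0604 g 45.2
 dp after turn [-0.0002  0.0004  0.0285] turn z -0.0022
t 7.07 pos [0.5959 0.2929 0.0512] yaw 2.51 tilt [ 0.0006 -0.0002] F [-0.3 -0.  -1.7] w 0.0607 g 45.2
 dp after turn [ 0.0007 -0.0003  0.03  ] turn z -0.002
```

View pics/wg.png

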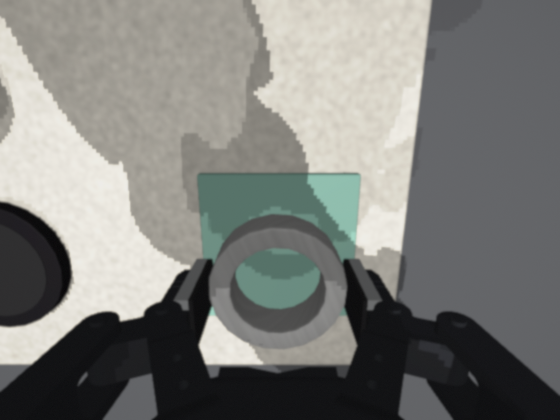

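The ring hangs centred over the glass (glass front edge at row 173, columns 198–360; ring centre at column 278). I'm lowering it slowly.

{"method": "send_rows", "body": {
  "rows": [
    {"twist":[0,0,0],"dp":[0,0,0.012],"claw":-1},
    {"twist":[0,0,0],"dp":[0,0,0.008],"claw":-1},
    {"twist":[0,0,0],"dp":[0,0,0.004],"claw":-1},
    {"twist":[0,0,0],"dp":[0,0,0.002],"claw":-1},
    {"twist":[0,0,0],"dp":[0,0,0.001],"claw":-1},
    {"twist":[0,0,0],"dp":[0,0,0.001],"claw":-1},
    {"twist":[0,0,0],"dp":[0,0,0],"claw":-1},
    {"twist":[0,0,0],"dp":[0,0,0],"claw":-1}
  ]
}}

```text
time: 7.73
tool_pos: [0.5953, 0.2941, 0.0225]
ee_rot: [0.0, -0.023, 1.0, 0.0]
force: [-0.4, -0.1, -2.2]
gripper_width: 0.0604
gripper_force: 45.1
```

{"method": "send_rows", "body": {
  "rows": [
    {"twist":[0,0,0],"dp":[0,-0.0008,0.001],"claw":-1},
    {"twist":[0,0,0],"dp":[0,0,0.0005],"claw":-1},
    {"twist":[0,0,0],"dp":[0,0,0],"claw":-1},
    {"twist":[0,0,0],"dp":[0,0,0],"claw":-1},
    {"twist":[0,0,0],"dp":[0,0,0],"claw":-1}
  ]
}}

```text
time: 8.15
tool_pos: [0.5952, 0.2932, 0.0208]
ee_rot: [0.0, -0.023, 1.0, 0.0]
force: [-0.8, 0.5, -2.2]
gripper_width: 0.0605
gripper_force: 45.1
```

{"method": "send_rows", "body": {
  "rows": [
    {"twist":[0,0,0],"dp":[0,-0.0004,0.0006],"claw":-1},
    {"twist":[0,0,0],"dp":[0,0,0.0004],"claw":-1},
    {"twist":[0,0,0],"dp":[0,0,0.0004],"claw":-1},
    {"twist":[0,0,0],"dp":[0,0,0],"claw":-1},
    {"twist":[0,0,0],"dp":[0,0,0],"claw":-1},
    {"twist":[0,0,0],"dp":[0,0,0],"claw":-1}
  ]
}}

```text
time: 8.65
tool_pos: [0.5953, 0.2931, 0.0205]
ee_rot: [0.0, -0.023, 1.0, 0.0]
force: [-2.9, -0.8, 7.2]
gripper_width: 0.0606
gripper_force: 46.0
```

{"method": "send_rows", "body": {
  "rows": [
    {"twist":[0,0,0],"dp":[0,0,0],"claw":1},
    {"twist":[0,0,0],"dp":[0,0,0],"claw":1},
    {"twist":[0,0,0],"dp":[0,0,0],"claw":1},
    {"twist":[0,0,0],"dp":[0,0,0],"claw":1},
    {"twist":[0,0,0],"dp":[0,0,-0.02],"claw":1},
    {"twist":[0,0,0],"dp":[0,0,-0.03],"claw":1},
    {"twist":[0,0,0],"dp":[0,0,-0.04],"claw":1},
    {"twist":[0,0,0],"dp":[0,0,-0.04],"claw":1}
  ]
}}

```text
time: 9.32
tool_pos: [0.5946, 0.2923, 0.1499]
ee_rot: [-0.001, -0.023, 1.0, -0.0]
force: [1.9, 0.5, -0.2]
gripper_width: 0.0851
gripper_force: 0.0
```

{"method": "send_rows", "body": {
  "rows": [
    {"twist":[0,0,0],"dp":[0.02,-0.03,-0.02],"claw":1},
    {"twist":[0,0,0],"dp":[0.02,-0.034,0],"claw":1},
    {"twist":[0,0,0],"dp":[0.02,-0.034,0],"claw":1},
    {"twist":[0,0,0],"dp":[0,0,0],"claw":1},
    {"twist":[0,0,0],"dp":[0,0,0],"claw":1},
    {"twist":[0,0,0],"dp":[0,0,0],"claw":1}
  ]
}}

```text
time: 9.82
tool_pos: [0.5402, 0.1926, 0.1698]
ee_rot: [0.0, -0.023, 1.0, 0.0]
force: [0.5, 0.3, -0.5]
gripper_width: 0.085
gripper_force: 0.0
```

```bash
python3 - <<'E'
from h import *
from scipy.optimize import least_squares
go();C,im=snap("wrist","wb5.png");go(.5032,-.2213,.1,2.6)
hsv=cv2.cvtColor(im,cv2.COLOR_RGB2HSV); H,S,V=cv2.split(hsv)
print("glass",fit((S>50)&(V>60)&(H<100)&(H>60),C,.018,w2px(C,[.595,.292,.018])))
def cf(z,ctr,R,lo,hi,a0,a1):
  r,c=w2px(C,[*ctr,z]); k=w2px(C,[ctr[0],ctr[1]+R,z])[1]-c
  E=line(im,C,z,[((r+lo*k*np.sin(t),c+lo*k*np.cos(t)),(r+hi*k*np.sin(t),c+hi*k*np.cos(t))) for t in np.radians(np.arange(a0,a1,3))])
  s=least_squares(lambda p:np.hypot(*(E-p).T)-R*1000,np.array(ctr)*1000,loss="soft_l1"); return s.x.round(1),np.median(abs(s.fun)).round(2)
print("ring",cf(.038,(.595,.292),.031,.8,1.25,180,360))
print("stage",cf(.022,(.613,.127),.04,.7,1.25,150,330))
E
```

```text
t 9.82 pos [0.5402 0.1926 0.1698] yaw 2.58 tilt [0.001  0.0009] F [ 0.5  0.3 -0.5] w 0.0850 g 0.0
t 9.87 pos [0.5403 0.1934 0.1695] yaw 2.64 tilt [0.0007 0.0011] F [ 0.8  0.9 -0.8] w 0.0856 g 0.0
 dp after turn [ 0.0559 -0.4126  0.0695] turn z 0.001
glass (array([599.4, 296.8]), array([29.1, 39.1]), 21.21)
ring (array([596.7, 293.6]), np.float64(0.61))
stage (array([613.3, 128. ]), np.float64(0.34))
```

View pics/wb5.png

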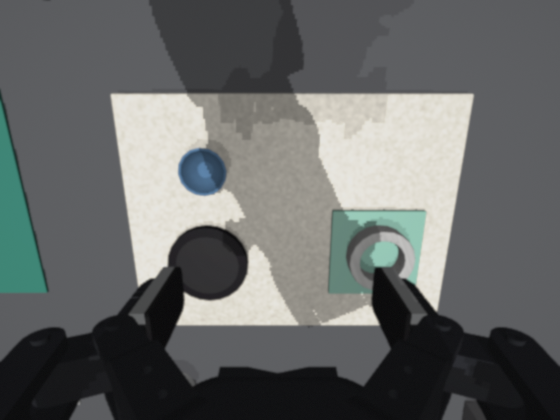

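The ring sits on the glass around (257,380). The stage at (262,207) and the dish (171,202) are undisturbed. Next is the small ring.

{"method": "send_rows", "body": {
  "rows": [
    {"twist":[0,0,0],"dp":[0.0051,-0.0375,0],"claw":1},
    {"twist":[0,0,0],"dp":[0.0051,-0.0375,0],"claw":1},
    {"twist":[0,0,0],"dp":[0.0051,-0.0375,0],"claw":1},
    {"twist":[0,0,0],"dp":[0.0051,-0.0375,0],"claw":1},
    {"twist":[0,0,0],"dp":[0.0051,-0.0375,0],"claw":1},
    {"twist":[0,0,0],"dp":[0.0051,-0.0375,0],"claw":1},
    {"twist":[0,0,0],"dp":[0.0051,-0.0375,0],"claw":1},
    {"twist":[0,0,0],"dp":[0.0051,-0.0375,0],"claw":1}
  ]
}}

```text
time: 10.53
tool_pos: [0.5136, -0.1099, 0.1692]
ee_rot: [0.0, -0.024, 1.0, 0.0]
force: [1.7, -0.0, -0.2]
gripper_width: 0.0853
gripper_force: 0.0
```

{"method": "send_rows", "body": {
  "rows": [
    {"twist":[0,0,0],"dp":[0.0051,-0.0375,0.01],"claw":1},
    {"twist":[0,0,0],"dp":[0.0051,-0.0375,0.01],"claw":1},
    {"twist":[0,0,0],"dp":[0.0051,-0.0375,0.02],"claw":0.6},
    {"twist":[0,0,0],"dp":[0,0,0.03],"claw":0.6},
    {"twist":[0,0,0],"dp":[0,0,0.03],"claw":0.6},
    {"twist":[0,0,0],"dp":[0,0,0],"claw":0.6},
    {"twist":[0,0,0],"dp":[0,0,0],"claw":0.6}
  ]
}}

```text
time: 11.12
tool_pos: [0.5027, -0.2201, 0.0687]
ee_rot: [-0.001, -0.024, 1.0, 0.001]
force: [-0.3, 0.7, 0.1]
gripper_width: 0.0682
gripper_force: 0.0
```

```bash
python3 - <<'E'
from h import *
go(.5032,-.2213,.006,2.6)
C,im=snap("wrist","ws.png"); go(.5032,-.2213,.006,2.6)
S=cv2.cvtColor(im,cv2.COLOR_RGB2HSV)[:,:,1]
print(fit(S<85,C,.023,w2px(C,[.5032,-.2213,.023]),"ell"))
E
```

```text
t 11.12 pos [ 0.5027 -0.2201  0.0687] yaw 2.71 tilt [-0.003   0.0021] F [-0.3  0.7  0.1] w 0.0682 g 0.0
 dp after turn [-0.0004 -0.0012  0.0627] turn z 0.0024
t 11.17 pos [ 0.5037 -0.2204  0.0702] yaw 2.72 tilt [-0.0002  0.0008] F [ 0.5 -0.8 -0.3] w 0.0685 g 0.0
 dp after turn [ 0.0006 -0.0009  0.0642] turn z 0.0027
(array([ 501.8, -222.4]), array([39.2, 44. ]), 90.46)
```

{"method": "send_rows", "body": {
  "rows": [
    {"twist":[0,0,0],"dp":[0.0008,-0.001,0.03],"claw":0.6},
    {"twist":[0,0,0],"dp":[0,0,0.02],"claw":0.6},
    {"twist":[0,0,0],"dp":[0,0,0.01],"claw":0.6},
    {"twist":[0,0,0],"dp":[0,0,0.004],"claw":0.6},
    {"twist":[0,0,0],"dp":[0,0,0],"claw":0.6},
    {"twist":[0,0,0],"dp":[0,0,0],"claw":-1},
    {"twist":[0,0,0],"dp":[0,0,0],"claw":-1},
    {"twist":[0,0,0],"dp":[0,0,0],"claw":-1}
  ]
}}

```text
time: 11.83
tool_pos: [0.5027, -0.2227, 0.0076]
ee_rot: [0.001, -0.023, 1.0, -0.0]
force: [-0.8, 0.9, 6.8]
gripper_width: 0.0382
gripper_force: 39.4
```

{"method": "send_rows", "body": {
  "rows": [
    {"twist":[0,0,0],"dp":[0,0,0],"claw":-1},
    {"twist":[0,0,0],"dp":[0,0,0],"claw":-1},
    {"twist":[0,0,0],"dp":[0,0,0],"claw":-1}
  ]
}}

```text
time: 12.08
tool_pos: [0.5027, -0.2227, 0.0076]
ee_rot: [0.001, -0.023, 1.0, -0.0]
force: [-1.4, 0.6, 8.0]
gripper_width: 0.0386
gripper_force: 39.4
```

{"method": "send_rows", "body": {
  "rows": [
    {"twist":[0,0,0],"dp":[0,0,-0.02],"claw":-1},
    {"twist":[0,0,0],"dp":[0,0,-0.035],"claw":-1},
    {"twist":[0,0,0],"dp":[0,0,-0.035],"claw":-1},
    {"twist":[0,0,0],"dp":[-0.0127,0.0346,-0.01],"claw":-1},
    {"twist":[0,0,0],"dp":[-0.0127,0.0345,0],"claw":-1},
    {"twist":[0,0,0],"dp":[-0.0127,0.0345,0],"claw":-1},
    {"twist":[0,0,0],"dp":[-0.0127,0.0345,0],"claw":-1},
    {"twist":[0,0,0],"dp":[-0.0127,0.0345,0],"claw":-1}
  ]
}}

```text
time: 12.75
tool_pos: [0.5578, -0.0457, 0.107]
ee_rot: [0.001, -0.022, 1.0, -0.0]
force: [0.1, -0.6, -1.9]
gripper_width: 0.0383
gripper_force: 40.8
```

{"method": "send_rows", "body": {
  "rows": [
    {"twist":[0,0,0],"dp":[-0.0127,0.0345,0],"claw":-1},
    {"twist":[0,0,0],"dp":[-0.0127,0.0345,0],"claw":-1},
    {"twist":[0,0,0],"dp":[-0.0127,0.0345,0],"claw":-1},
    {"twist":[0,0,0],"dp":[-0.0127,0.0345,0],"claw":-1},
    {"twist":[0,0,0],"dp":[-0.0127,0.0345,0.01],"claw":-1},
    {"twist":[0,0,0],"dp":[0,0,0.03],"claw":-1},
    {"twist":[0,0,0],"dp":[0,0,0],"claw":-1},
    {"twist":[0,0,0],"dp":[0,0,0],"claw":-1}
  ]
}}

```text
time: 13.42
tool_pos: [0.6118, 0.1277, 0.0652]
ee_rot: [-0.002, -0.023, 1.0, -0.001]
force: [0.2, -1.1, -0.3]
gripper_width: 0.0385
gripper_force: 40.9
```

```bash
cat >> h.py <<'E'
from scipy.optimize import least_squares
def cf(im,C,z,ctr,R,lo,hi,a0,a1):
  r,c=w2px(C,[*ctr,z]); k=abs(w2px(C,[ctr[0],ctr[1]+R,z])[1]-c)
  E=line(im,C,z,[((r+lo*k*np.sin(t),c+lo*k*np.cos(t)),(r+hi*k*np.sin(t),c+hi*k*np.cos(t))) for t in np.radians(np.arange(a0,a1,3))])
  s=least_squares(lambda p:np.hypot(*(E-p).T)-R*1000,np.array(ctr)*1000,loss="soft_l1"); return s.x.round(1),np.median(abs(s.fun)).round(2)
E
python3 - <<'E'
from h import *
go(.6135,.1273,.0272,2.6)
C,im=snap("wrist","wst.png")
print("stage",cf(im,C,.022,(.613,.127),.04,.75,1.2,185,355))
t=ctrl.snapshot("top"); T=cam("top"); print("top large ring out",cf(t,T,.038,(.595,.293),.031,.75,1.25,0,360))
go(.6135,.1273,.0272,2.6)
E
```

```text
t 13.42 pos [0.6118 0.1277 0.0652] yaw 2.64 tilt [-0.0031 -0.0013] F [ 0.2 -1.1 -0.3] w 0.0385 g 40.9
 dp after turn [-0.0017 -0.0005  0.038 ] turn z 0.001
stage (array([615.1, 126. ]), np.float64(0.48))
top large ring out (array([596.1, 293.2]), np.float64(4.27))
t 13.52 pos [0.6135 0.1266 0.0672] yaw 2.50 tilt [ 0.0011 -0.0007] F [-0.1 -0.7 -1.4] w 0.0385 g 40.9
 dp after turn [-0.      0.0007  0.04  ] turn z -0.0021
```

View pics/wst.png

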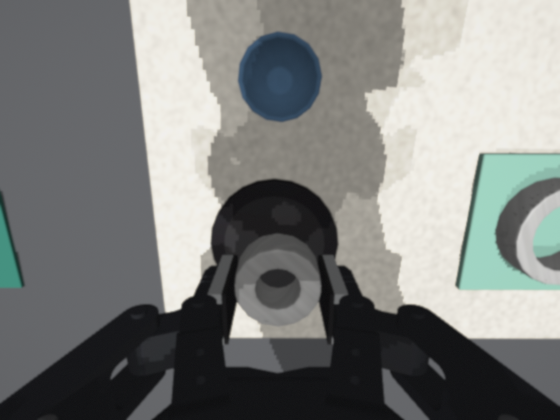

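The stage spans columns 212–337 (centre about 275) and the held ring's centre is at about column 278. Averaging with the top view, I take the stage at (614.3, 126.3) mm.

{"method": "send_rows", "body": {
  "rows": [
    {"twist":[0,0,0],"dp":[-0.0008,-0.0004,0.018],"claw":-1},
    {"twist":[0,0,0],"dp":[0,0,0.01],"claw":-1},
    {"twist":[0,0,0],"dp":[0,0,0.006],"claw":-1},
    {"twist":[0,0,0],"dp":[0,0,0.003],"claw":-1},
    {"twist":[0,0,0],"dp":[0,0,0.001],"claw":-1},
    {"twist":[0,0,0],"dp":[0,0,0],"claw":-1},
    {"twist":[0,0,0],"dp":[0,0,0],"claw":-1},
    {"twist":[0,0,0],"dp":[0,0,0],"claw":-1}
  ]
}}

```text
time: 14.18
tool_pos: [0.6141, 0.1277, 0.0285]
ee_rot: [0.0, -0.023, 1.0, 0.0]
force: [-0.6, 0.3, -1.4]
gripper_width: 0.0381
gripper_force: 40.9
```

{"method": "send_rows", "body": {
  "rows": [
    {"twist":[0,0,0],"dp":[0,-0.0012,0.001],"claw":-1},
    {"twist":[0,0,0],"dp":[0,0,0.0007],"claw":-1},
    {"twist":[0,0,0],"dp":[0,0,0.0005],"claw":-1},
    {"twist":[0,0,0],"dp":[0,0,0.0004],"claw":-1},
    {"twist":[0,0,0],"dp":[0,0,0],"claw":-1},
    {"twist":[0,0,0],"dp":[0,0,0],"claw":-1},
    {"twist":[0,0,0],"dp":[0,0,0],"claw":-1}
  ]
}}

```text
time: 14.77
tool_pos: [0.6141, 0.1263, 0.0266]
ee_rot: [0.001, -0.023, 1.0, -0.0]
force: [-2.9, -1.7, 9.5]
gripper_width: 0.0385
gripper_force: 41.8
```

{"method": "send_rows", "body": {
  "rows": [
    {"twist":[0,0,0],"dp":[0,0,0],"claw":0.6},
    {"twist":[0,0,0],"dp":[0,0,0],"claw":0.6},
    {"twist":[0,0,0],"dp":[0,0,0],"claw":0.6},
    {"twist":[0,0,0],"dp":[0,0,0],"claw":0.6},
    {"twist":[0,0,0],"dp":[0,0,-0.02],"claw":0.6},
    {"twist":[0,0,0],"dp":[0,0,-0.03],"claw":0.6},
    {"twist":[0,0,0],"dp":[0,0,-0.035],"claw":0.6},
    {"twist":[0,0,0],"dp":[0,0,-0.02],"claw":0.6}
  ]
}}

```text
time: 15.43
tool_pos: [0.6149, 0.1268, 0.1334]
ee_rot: [0.001, -0.023, 1.0, 0.0]
force: [0.8, 0.0, 0.4]
gripper_width: 0.0687
gripper_force: 0.0
```

{"method": "send_rows", "body": {
  "rows": [
    {"twist":[0,0,0],"dp":[0.03,-0.02,0],"claw":0.6},
    {"twist":[0,0,0],"dp":[0.03,-0.02,0],"claw":0.6},
    {"twist":[0,0,0],"dp":[0,0,0],"claw":0.6},
    {"twist":[0,0,0],"dp":[0,0,0],"claw":0.6},
    {"twist":[0,0,0],"dp":[0,0,0],"claw":0.6}
  ]
}}

```text
time: 15.85
tool_pos: [0.5564, 0.084, 0.1306]
ee_rot: [0.001, -0.023, 1.0, 0.0]
force: [0.5, 0.2, -0.5]
gripper_width: 0.0679
gripper_force: 0.0
```

```bash
python3 - <<'E'
from h import *
go();C,im=snap("wrist","wst2.png")
print("stage",cf(im,C,.022,(.614,.1265),.04,.75,1.2,0,360))
print("ring top out",cf(im,C,.042,(.614,.1265),.02,.75,1.25,0,360),"in",cf(im,C,.042,(.614,.1265),.010,.6,1.4,0,360))
go(.604,-.2955,.08,2.6)
E
```

```text
t 15.85 pos [0.5564 0.084  0.1306] yaw 2.59 tilt [0.0011 0.0005] F [ 0.5  0.2 -0.5] w 0.0679 g 0.0
stage (array([613.8, 125.8]), np.float64(0.72))
ring top out (array([616., 127.]), np.float64(0.66)) in (array([614.9, 126.6]), np.float64(0.14))
t 15.90 pos [0.5567 0.0845 0.1305] yaw 2.62 tilt [0.0012 0.0007] F [-0.2  0.5 -0.1] w 0.0683 g 0.0
 dp after turn [-0.03   -0.3817  0.0505] turn z 0.0005
```

View pics/wst2.png

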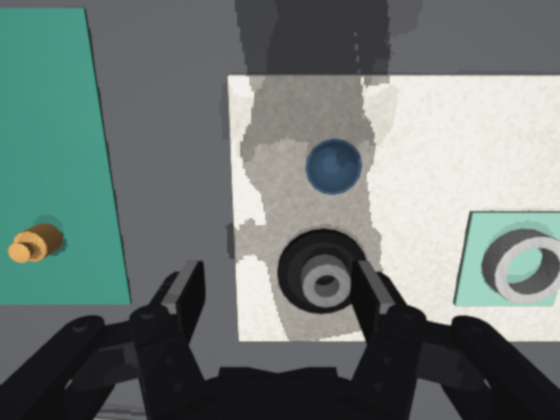

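The small ring sits centred on the stage at (281,325) in this view. Next is the puck.

{"method": "send_rows", "body": {
  "rows": [
    {"twist":[0,0,0],"dp":[-0.003,-0.0382,0],"claw":0.6},
    {"twist":[0,0,0],"dp":[-0.003,-0.0382,0],"claw":0.6},
    {"twist":[0,0,0],"dp":[-0.003,-0.0382,0],"claw":0.6},
    {"twist":[0,0,0],"dp":[-0.003,-0.0382,0],"claw":0.6},
    {"twist":[0,0,0],"dp":[-0.003,-0.0382,0],"claw":0.6},
    {"twist":[0,0,0],"dp":[-0.003,-0.0382,0],"claw":0.6},
    {"twist":[0,0,0],"dp":[-0.003,-0.0382,0],"claw":0.6},
    {"twist":[0,0,0],"dp":[-0.003,-0.0382,0],"claw":0.6}
  ]
}}

```text
time: 16.57
tool_pos: [0.5949, -0.2218, 0.13]
ee_rot: [0.0, -0.023, 1.0, 0.0]
force: [-0.0, 1.1, 0.1]
gripper_width: 0.0687
gripper_force: 0.0
```

{"method": "send_rows", "body": {
  "rows": [
    {"twist":[0,0,0],"dp":[-0.003,-0.0382,0],"claw":0.6},
    {"twist":[0,0,0],"dp":[-0.003,-0.0382,0.01],"claw":0.6},
    {"twist":[0,0,0],"dp":[0,0,0.02],"claw":0.4},
    {"twist":[0,0,0],"dp":[0,0,0.02],"claw":0.4},
    {"twist":[0,0,0],"dp":[0,0,0],"claw":0.4},
    {"twist":[0,0,0],"dp":[0,0,0],"claw":0.4},
    {"twist":[0,0,0],"dp":[0,0,0],"claw":0.4}
  ]
}}

```text
time: 17.15
tool_pos: [0.6043, -0.2957, 0.081]
ee_rot: [0.001, -0.023, 1.0, 0.0]
force: [0.0, -0.1, 0.3]
gripper_width: 0.0596
gripper_force: 0.0
```

```bash
python3 - <<'E'
from h import *
go(.604,-.2955,.008,2.6)
C,im=snap("wrist","wp.png"); go(.604,-.2955,.008,2.6)
hsv=cv2.cvtColor(im,cv2.COLOR_RGB2HSV); H,S,V=cv2.split(hsv)
print(fit((V>130)&(S<60),C,.025,w2px(C,[.604,-.2955,.025]),"ell"))
E
```

```text
t 17.15 pos [ 0.6043 -0.2957  0.081 ] yaw 2.69 tilt [0.0011 0.0001] F [ 0.  -0.1  0.3] w 0.0596 g 0.0
 dp after turn [0.0003 0.0002 0.073 ] turn z 0.0019
t 17.20 pos [ 0.6045 -0.2959  0.0816] yaw 2.68 tilt [ 0.002  -0.0005] F [-0.  -0.4 -0.9] w 0.0598 g 0.0
 dp after turn [0.0005 0.0004 0.0736] turn z 0.0018
(array([ 603.5, -296.2]), array([15.8, 16.6]), 21.08)
```

{"method": "send_rows", "body": {
  "rows": [
    {"twist":[0,0,0],"dp":[0.0008,0,0.03],"claw":0.4},
    {"twist":[0,0,0],"dp":[0,0,0.025],"claw":0.4},
    {"twist":[0,0,0],"dp":[0,0,0.013],"claw":0.4},
    {"twist":[0,0,0],"dp":[0,0,0.004],"claw":0.4},
    {"twist":[0,0,0],"dp":[0,0,0],"claw":0.4},
    {"twist":[0,0,0],"dp":[0,0,0],"claw":-1},
    {"twist":[0,0,0],"dp":[0,0,0],"claw":-1},
    {"twist":[0,0,0],"dp":[0,0,0],"claw":-1}
  ],
  "newtons": 30
}}

```text
time: 17.87
tool_pos: [0.6034, -0.297, 0.0102]
ee_rot: [0.001, -0.023, 1.0, -0.001]
force: [-0.3, -0.1, 3.8]
gripper_width: 0.0289
gripper_force: 29.3
```

{"method": "send_rows", "body": {
  "rows": [
    {"twist":[0,0,0],"dp":[0,0,0],"claw":-1},
    {"twist":[0,0,0],"dp":[0,0,0],"claw":-1},
    {"twist":[0,0,0],"dp":[0,0,0],"claw":-1}
  ]
}}

```text
time: 18.12
tool_pos: [0.6033, -0.297, 0.0102]
ee_rot: [0.001, -0.023, 1.0, -0.001]
force: [-0.3, 0.4, 6.6]
gripper_width: 0.0289
gripper_force: 29.5
```

{"method": "send_rows", "body": {
  "rows": [
    {"twist":[0,0,0],"dp":[0,0,-0.02],"claw":-1},
    {"twist":[0,0,0],"dp":[0,0,-0.035],"claw":-1},
    {"twist":[0,0,0],"dp":[0,0,-0.035],"claw":-1},
    {"twist":[0,0,0],"dp":[-0.0026,0.0352,-0.02],"claw":-1},
    {"twist":[0,0,0],"dp":[-0.0026,0.0352,0],"claw":-1},
    {"twist":[0,0,0],"dp":[-0.0026,0.0352,0],"claw":-1},
    {"twist":[0,0,0],"dp":[-0.0026,0.0352,0],"claw":-1},
    {"twist":[0,0,0],"dp":[-0.0026,0.0352,0],"claw":-1}
  ]
}}

```text
time: 18.78
tool_pos: [0.6072, -0.1186, 0.1192]
ee_rot: [0.001, -0.023, 1.0, -0.0]
force: [1.0, 0.8, -1.7]
gripper_width: 0.0282
gripper_force: 29.8
```

{"method": "send_rows", "body": {
  "rows": [
    {"twist":[0,0,0],"dp":[-0.0026,0.0352,0],"claw":-1},
    {"twist":[0,0,0],"dp":[-0.0026,0.0352,0],"claw":-1},
    {"twist":[0,0,0],"dp":[-0.0026,0.0352,0],"claw":-1},
    {"twist":[0,0,0],"dp":[-0.0026,0.0352,0],"claw":-1},
    {"twist":[0,0,0],"dp":[-0.0026,0.0352,0],"claw":-1},
    {"twist":[0,0,0],"dp":[-0.0026,0.0352,0],"claw":-1},
    {"twist":[0,0,0],"dp":[-0.0022,0.0355,0],"claw":-1},
    {"twist":[0,0,0],"dp":[0,0,0],"claw":-1}
  ]
}}

```text
time: 19.45
tool_pos: [0.6128, 0.1382, 0.119]
ee_rot: [0.0, -0.028, 1.0, 0.003]
force: [-0.3, 1.4, -0.5]
gripper_width: 0.0283
gripper_force: 29.8
```

{"method": "send_rows", "body": {
  "rows": [
    {"twist":[0,0,0],"dp":[0,0,0.02],"claw":-1},
    {"twist":[0,0,0],"dp":[0,0,0.015],"claw":-1},
    {"twist":[0,0,0],"dp":[0,0,0],"claw":-1},
    {"twist":[0,0,0],"dp":[0,0,0],"claw":-1},
    {"twist":[0,0,0],"dp":[0,0,0],"claw":-1}
  ]
}}

```text
time: 19.87
tool_pos: [0.6143, 0.1269, 0.0843]
ee_rot: [0.001, -0.022, 1.0, 0.0]
force: [-0.1, 0.1, 0.1]
gripper_width: 0.0287
gripper_force: 29.9
```

```bash
python3 - <<'E'
from h import *
go(.6147,.1266,.0502,2.6)
C,im=snap("wrist","wpp.png")
go(.6147,.1266,.0502,2.6)
E
```

```text
t 19.87 pos [0.6143 0.1269 0.0843] yaw 2.58 tilt [0.001  0.0002] F [-0.1  0.1  0.1] w 0.0287 g 29.9
 dp after turn [-0.0004 -0.0004  0.0341] turn z -0.0005
t 19.92 pos [0.6146 0.127  0.0845] yaw 2.57 tilt [0.0017 0.0005] F [ 0.1  0.4 -0. ] w 0.0287 g 29.9
 dp after turn [-0.0001 -0.0004  0.0343] turn z -0.0006
```

View pics/wpp.png

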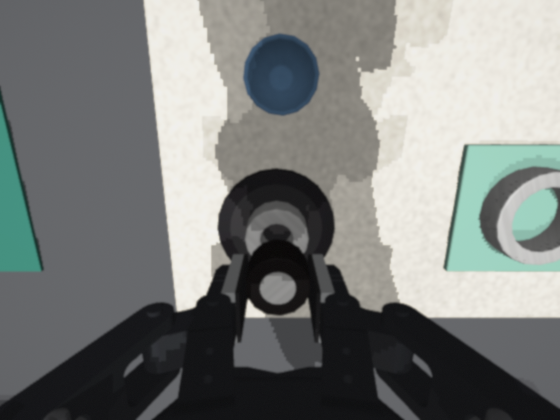

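The puck is held upright, bright face up at (287,278), in line with the ring at column 276. I'm lowering it.

{"method": "send_rows", "body": {
  "rows": [
    {"twist":[0,0,0],"dp":[0,-0.0005,0.015],"claw":-1},
    {"twist":[0,0,0],"dp":[0,0,0.01],"claw":-1},
    {"twist":[0,0,0],"dp":[0,0,0.005],"claw":-1},
    {"twist":[0,0,0],"dp":[0,0,0.002],"claw":-1},
    {"twist":[0,0,0],"dp":[0,0,0.001],"claw":-1},
    {"twist":[0,0,0],"dp":[0,0,0],"claw":-1},
    {"twist":[0,0,0],"dp":[0,0,0],"claw":-1},
    {"twist":[0,0,0],"dp":[0,0,0],"claw":-1}
  ]
}}

```text
time: 20.58
tool_pos: [0.6142, 0.1267, 0.0508]
ee_rot: [0.0, -0.023, 1.0, 0.0]
force: [-1.1, 0.6, -1.1]
gripper_width: 0.0286
gripper_force: 29.9
```

{"method": "send_rows", "body": {
  "rows": [
    {"twist":[0,0,0],"dp":[-0.0003,0,0.0008],"claw":-1},
    {"twist":[0,0,0],"dp":[0,0,0.0006],"claw":-1},
    {"twist":[0,0,0],"dp":[0,0,0.0005],"claw":-1},
    {"twist":[0,0,0],"dp":[0,0,0],"claw":-1},
    {"twist":[0,0,0],"dp":[0,0,0],"claw":-1},
    {"twist":[0,0,0],"dp":[0,0,0],"claw":-1}
  ]
}}

```text
time: 21.08
tool_pos: [0.6144, 0.1267, 0.0492]
ee_rot: [0.0, -0.023, 1.0, 0.0]
force: [-1.2, -0.9, 5.4]
gripper_width: 0.0285
gripper_force: 30.4
```

{"method": "send_rows", "body": {
  "rows": [
    {"twist":[0,0,0],"dp":[0,0,0],"claw":0.3},
    {"twist":[0,0,0],"dp":[0,0,0],"claw":0.3},
    {"twist":[0,0,0],"dp":[0,0,0],"claw":0.3},
    {"twist":[0,0,0],"dp":[0,0,0],"claw":0.3},
    {"twist":[0,0,0],"dp":[0,0,-0.02],"claw":0.3},
    {"twist":[0,0,0],"dp":[0,0,-0.03],"claw":0.3},
    {"twist":[0,0,0],"dp":[0,0,-0.035],"claw":0.3},
    {"twist":[0,0,0],"dp":[0,0,-0.02],"claw":0.3}
  ]
}}

```text
time: 21.75
tool_pos: [0.6151, 0.127, 0.1566]
ee_rot: [0.002, -0.023, 1.0, 0.0]
force: [1.0, 0.6, -0.0]
gripper_width: 0.0554
gripper_force: 0.0
```

{"method": "send_rows", "body": {
  "rows": [
    {"twist":[0,0,0],"dp":[0.03,-0.02,0],"claw":0.3},
    {"twist":[0,0,0],"dp":[0.03,-0.02,0],"claw":0.3},
    {"twist":[0,0,0],"dp":[0,0,0],"claw":0.3},
    {"twist":[0,0,0],"dp":[0,0,0],"claw":0.3},
    {"twist":[0,0,0],"dp":[0,0,0],"claw":0.3}
  ]
}}

```text
time: 22.17
tool_pos: [0.5566, 0.0842, 0.1538]
ee_rot: [0.001, -0.023, 1.0, 0.0]
force: [0.2, 0.7, 0.5]
gripper_width: 0.0555
gripper_force: 0.0
```

```bash
python3 - <<'E'
from h import *
go();C,im=snap("wrist","wst3.png")
V=cv2.cvtColor(im,cv2.COLOR_RGB2GRAY)
print("face",cf(im,C,.064,(.6145,.1266),.008,.6,1.4,0,360))
print("ring top out",cf(im,C,.042,(.6145,.1266),.02,.75,1.25,0,360))
print("stage",cf(im,C,.022,(.614,.1265),.04,.75,1.2,150,360))
go(.5072,-.3045,.08,8.6)
E
```

```text
t 22.17 pos [0.5566 0.0842 0.1538] yaw 2.59 tilt [0.0011 0.0004] F [0.2 0.7 0.5] w 0.0555 g 0.0
face (array([614.9, 126.9]), np.float64(0.29))
ring top out (array([613.8, 127.5]), np.float64(2.85))
stage (array([613.6, 125.6]), np.float64(0.45))
t 22.22 pos [0.5569 0.0847 0.1536] yaw 2.62 tilt [0.0012 0.0007] F [ 0.  -0.4 -0.8] w 0.0556 g 0.0
 dp after turn [ 0.1074 -0.3774  0.0736] turn z -0.1329
```

View pics/wst3.png

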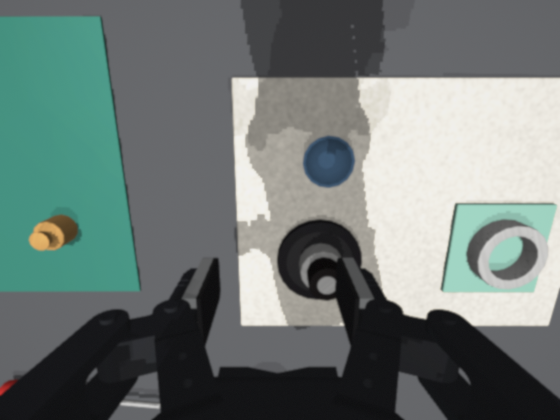

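The puck stands on the ring, face up at (286,326). The weight and dish are undisturbed. Next is the scale bar.

{"method": "send_rows", "body": {
  "rows": [
    {"twist":[0,0,-0.133],"dp":[0,0,0],"claw":0.3},
    {"twist":[0,0,0],"dp":[0.0107,-0.0377,0],"claw":0},
    {"twist":[0,0,0],"dp":[0.0107,-0.0377,0],"claw":0},
    {"twist":[0,0,0],"dp":[0.0107,-0.0377,0],"claw":0},
    {"twist":[0,0,0],"dp":[0.0107,-0.0377,0],"claw":0},
    {"twist":[0,0,0],"dp":[0.0107,-0.0377,0],"claw":0},
    {"twist":[0,0,0],"dp":[0.0107,-0.0377,0],"claw":0},
    {"twist":[0,0,0],"dp":[0.0107,-0.0377,0],"claw":0}
  ]
}}

```text
time: 22.88
tool_pos: [0.5223, -0.1895, 0.1533]
ee_rot: [0.0, -0.076, 0.997, 0.0]
force: [0.3, 0.2, -0.9]
gripper_width: 0.043
gripper_force: 0.0
```

{"method": "send_rows", "body": {
  "rows": [
    {"twist":[0,0,0],"dp":[0.0107,-0.0377,0],"claw":0},
    {"twist":[0,0,0],"dp":[0.0107,-0.0377,0.01],"claw":0},
    {"twist":[0,0,0],"dp":[0.0107,-0.0377,0.02],"claw":0},
    {"twist":[0,0,0],"dp":[0,0,0.03],"claw":0},
    {"twist":[0,0,0],"dp":[0,0,0.014],"claw":0},
    {"twist":[0,0,0],"dp":[0,0,0],"claw":0},
    {"twist":[0,0,0],"dp":[0,0,0],"claw":0},
    {"twist":[0,0,0],"dp":[0,0,0],"claw":0}
  ]
}}

```text
time: 23.55
tool_pos: [0.5083, -0.3023, 0.0813]
ee_rot: [0.001, -0.076, 0.997, -0.0]
force: [1.2, 0.1, 0.8]
gripper_width: 0.0428
gripper_force: 0.0
```

```bash
python3 - <<'E'
from h import *
C,im=snap("wrist","wbar.png")
hsv=cv2.cvtColor(im,cv2.COLOR_RGB2HSV); H,S,V=cv2.split(hsv)
m=cv2.morphologyEx(((V>120)&(S<70)).astype(np.uint8),cv2.MORPH_CLOSE,np.ones((5,5)))
print(fit(m,C,.013,w2px(C,[.507,-.3045,.013])))
go(.5072,-.3045,.005,8.6)
E
```

```text
(array([ 506.9, -305.8]), array([91. , 17.1]), 8.47)
t 23.60 pos [ 0.5083 -0.3024  0.0817] yaw 8.67 tilt [ 0.0021 -0.0008] F [ 0.5 -0.1  0.9] w 0.0430 g 0.0
 dp after turn [ 0.0014 -0.0019  0.0767] turn z 0.0016
```

{"method": "send_rows", "body": {
  "rows": [
    {"twist":[0,0,0],"dp":[0.0015,-0.0026,0.03],"claw":0},
    {"twist":[0,0,0],"dp":[0,0,0.025],"claw":0},
    {"twist":[0,0,0],"dp":[0,0,0.015],"claw":0},
    {"twist":[0,0,0],"dp":[0,0,0.006],"claw":0},
    {"twist":[0,0,0],"dp":[0,0,0],"claw":0},
    {"twist":[0,0,0],"dp":[0,0,0],"claw":-1},
    {"twist":[0,0,0],"dp":[0,0,0],"claw":-1},
    {"twist":[0,0,0],"dp":[0,0,0],"claw":-1}
  ]
}}

```text
time: 24.27
tool_pos: [0.5068, -0.306, 0.0062]
ee_rot: [0.001, -0.075, 0.997, -0.001]
force: [0.5, 0.5, 5.3]
gripper_width: 0.0147
gripper_force: 30.7
```

{"method": "send_rows", "body": {
  "rows": [
    {"twist":[0,0,0],"dp":[0,0,0],"claw":-1},
    {"twist":[0,0,0],"dp":[0,0,0],"claw":-1},
    {"twist":[0,0,0],"dp":[0,0,0],"claw":-1}
  ]
}}

```text
time: 24.52
tool_pos: [0.5068, -0.3059, 0.0062]
ee_rot: [0.001, -0.075, 0.997, -0.001]
force: [-0.5, 0.9, 7.7]
gripper_width: 0.0145
gripper_force: 30.9
```

```bash
python3 - <<'E'
from h import *
g=np.array([595.4,292.5]);s=np.array([614.0,126.1]); print((g+s)/2)
go(*((g+s)/2000),.1,2.6)
E
```

```text
[604.7 209.3]
t 24.52 pos [ 0.5068 -0.3059  0.0062] yaw 8.59 tilt [ 0.0027 -0.0014] F [-0.5  0.9  7.7] w 0.0145 g 30.9
 dp after turn [-0.1212  0.5103 -0.0938] turn z 0.1331
```

{"method": "send_rows", "body": {
  "rows": [
    {"twist":[0,0,0],"dp":[0,0,-0.02],"claw":-1},
    {"twist":[0,0,0],"dp":[0,0,-0.035],"claw":-1},
    {"twist":[0,0,0],"dp":[0,0,-0.04],"claw":-1},
    {"twist":[0,0,0.133],"dp":[0,0,-0.035],"claw":-1},
    {"twist":[0,0,0],"dp":[-0.0087,0.0365,0],"claw":-1},
    {"twist":[0,0,0],"dp":[-0.0087,0.0365,0],"claw":-1},
    {"twist":[0,0,0],"dp":[-0.0087,0.0365,0],"claw":-1},
    {"twist":[0,0,0],"dp":[-0.0087,0.0365,0],"claw":-1}
  ]
}}

```text
time: 25.18
tool_pos: [0.534, -0.1568, 0.1356]
ee_rot: [0.001, -0.022, 1.0, -0.0]
force: [0.9, 0.5, -0.9]
gripper_width: 0.0149
gripper_force: 30.2
```

{"method": "send_rows", "body": {
  "rows": [
    {"twist":[0,0,0],"dp":[-0.0087,0.0365,0],"claw":-1},
    {"twist":[0,0,0],"dp":[-0.0087,0.0365,0],"claw":-1},
    {"twist":[0,0,0],"dp":[-0.0087,0.0365,0],"claw":-1},
    {"twist":[0,0,0],"dp":[-0.0087,0.0365,0],"claw":-1},
    {"twist":[0,0,0],"dp":[-0.0087,0.0365,0],"claw":-1},
    {"twist":[0,0,0],"dp":[-0.0087,0.0365,0],"claw":-1},
    {"twist":[0,0,0],"dp":[-0.0087,0.0365,0],"claw":-1},
    {"twist":[0,0,0],"dp":[-0.0087,0.0365,0],"claw":-1}
  ]
}}

```text
time: 25.85
tool_pos: [0.5902, 0.1386, 0.1353]
ee_rot: [0.001, -0.023, 1.0, 0.0]
force: [0.4, -0.9, -0.4]
gripper_width: 0.015
gripper_force: 30.1
```

{"method": "send_rows", "body": {
  "rows": [
    {"twist":[0,0,0],"dp":[-0.0085,0.0362,0],"claw":-1},
    {"twist":[0,0,0],"dp":[-0.0085,0.0362,0],"claw":-1},
    {"twist":[0,0,0],"dp":[0,0,0],"claw":-1},
    {"twist":[0,0,0],"dp":[0,0,0],"claw":-1},
    {"twist":[0,0,0],"dp":[0,0,0.03],"claw":-1},
    {"twist":[0,0,0],"dp":[0,0,0.03],"claw":-1},
    {"twist":[0,0,0],"dp":[0,0,0.015],"claw":-1},
    {"twist":[0,0,0],"dp":[0,0,0],"claw":-1}
  ]
}}

```text
time: 26.52
tool_pos: [0.6016, 0.2071, 0.0562]
ee_rot: [-0.003, -0.022, 1.0, -0.002]
force: [-1.0, -0.4, -0.2]
gripper_width: 0.0148
gripper_force: 30.1
```

```bash
python3 - <<'E'
from h import *
C,im=snap("wrist","wb6.png")
go(.6047,.2093,.016,2.6)
C,im=snap("wrist","wb6.png")
B=line(im,C,.018,[((y,c-14),(y,c+14)) for y,c in [w2px(C,[x,.2475+(x-.595)*.0454,.018]) for x in np.linspace(.562,.6,12)]])
print("glass right edge y at 595 frame",B.round(1).tolist()[::4])
print("stage",cf(im,C,.022,(.614,.1265),.04,.8,1.2,200,340))
go(.6047,.2093,.016,2.6)
E
```

```text
t 26.57 pos [0.6028 0.2078 0.0584] yaw 2.51 tilt [-0.003 -0.002] F [0.4 0.3 0. ] w 0.0149 g 30.1
 dp after turn [-0.0019  0.0014  0.0424] turn z -0.0021
glass right edge y at 595 frame [[562.0, 245.0], [575.9, 245.8], [589.7, 246.6]]
stage (array([614.2, 129.1]), np.float64(0.25))
t 26.62 pos [0.604  0.2085 0.0599] yaw 2.52 tilt [-0.0003 -0.0008] F [-0.9 -0.1 -0.3] w 0.0147 g 30.1
 dp after turn [-0.0008  0.0007  0.0439] turn z -0.0018
```

{"method": "send_rows", "body": {
  "rows": [
    {"twist":[0,0,0],"dp":[-0.0003,0.0004,0.02],"claw":-1},
    {"twist":[0,0,0],"dp":[0,0,0.012],"claw":-1},
    {"twist":[0,0,0],"dp":[0,0,0.007],"claw":-1},
    {"twist":[0,0,0],"dp":[0,0,0.003],"claw":-1},
    {"twist":[0,0,0],"dp":[0,0,0.001],"claw":-1},
    {"twist":[0,0,0],"dp":[0,0,0],"claw":-1},
    {"twist":[0,0,0],"dp":[0,0,0],"claw":-1},
    {"twist":[0,0,0],"dp":[0,0,0],"claw":-1}
  ]
}}

```text
time: 27.28
tool_pos: [0.6045, 0.2104, 0.0172]
ee_rot: [0.001, -0.023, 1.0, 0.0]
force: [-0.7, 0.0, -0.3]
gripper_width: 0.0146
gripper_force: 30.1
```

{"method": "send_rows", "body": {
  "rows": [
    {"twist":[0,0,0],"dp":[0,-0.0009,0.001],"claw":-1},
    {"twist":[0,0,0],"dp":[0,0,0.0007],"claw":-1},
    {"twist":[0,0,0],"dp":[0,0,0.0005],"claw":-1},
    {"twist":[0,0,0],"dp":[0,0,0.0003],"claw":-1},
    {"twist":[0,0,0],"dp":[0,0,0],"claw":-1},
    {"twist":[0,0,0],"dp":[0,0,0],"claw":-1},
    {"twist":[0,0,0],"dp":[0,0,0],"claw":-1}
  ]
}}

```text
time: 27.87
tool_pos: [0.6044, 0.2092, 0.0152]
ee_rot: [0.0, -0.023, 1.0, -0.0]
force: [-2.6, -0.7, 9.0]
gripper_width: 0.0149
gripper_force: 31.2
```

{"method": "send_rows", "body": {
  "rows": [
    {"twist":[0,0,0],"dp":[0,0,0],"claw":-0.3},
    {"twist":[0,0,0],"dp":[0,0,0],"claw":-0.3},
    {"twist":[0,0,0],"dp":[0,0,0],"claw":-0.3},
    {"twist":[0,0,0],"dp":[0,0,-0.02],"claw":-0.3},
    {"twist":[0,0,0],"dp":[0,0,-0.035],"claw":-0.3},
    {"twist":[0,0,0],"dp":[0,0,-0.04],"claw":-0.3},
    {"twist":[0,0,0],"dp":[0,0,-0.04],"claw":0.4},
    {"twist":[0,0,0],"dp":[0,0,0],"claw":0.4}
  ]
}}

```text
time: 28.53
tool_pos: [0.608, 0.2109, 0.1572]
ee_rot: [0.006, -0.023, 1.0, 0.002]
force: [1.4, 0.4, 1.4]
gripper_width: 0.0531
gripper_force: 0.0
```

{"method": "send_rows", "body": {
  "rows": [
    {"twist":[0,0,0],"dp":[0.0025,-0.0375,0],"claw":0.4},
    {"twist":[0,0,0],"dp":[0.0025,-0.0375,0],"claw":0.4},
    {"twist":[0,0,0],"dp":[0.0025,-0.0375,0],"claw":0.4},
    {"twist":[0,0,0],"dp":[0.0025,-0.0375,0],"claw":0.4},
    {"twist":[0,0,0],"dp":[0.0025,-0.0375,0],"claw":0.4},
    {"twist":[0,0,0],"dp":[0.0025,-0.0375,0],"claw":0.4},
    {"twist":[0,0,0],"dp":[0.0025,-0.0375,0],"claw":0.4},
    {"twist":[0,0,0],"dp":[0.0025,-0.0375,0],"claw":0.4}
  ]
}}

```text
time: 29.2
tool_pos: [0.5974, -0.093, 0.1487]
ee_rot: [-0.0, -0.023, 1.0, 0.0]
force: [1.2, 0.7, 0.3]
gripper_width: 0.0597
gripper_force: 0.0
```

{"method": "send_rows", "body": {
  "rows": [
    {"twist":[0,0,0],"dp":[0.0025,-0.0375,0],"claw":0.4},
    {"twist":[0,0,0],"dp":[0.0025,-0.0375,0.01],"claw":0.4},
    {"twist":[0,0,0],"dp":[0.0028,-0.0379,0.02],"claw":0.4},
    {"twist":[0,0,0],"dp":[0,0,0.03],"claw":0.4},
    {"twist":[0,0,0],"dp":[0,0,0.01],"claw":0.4},
    {"twist":[0,0,0],"dp":[0,0,0],"claw":0.4},
    {"twist":[0,0,0],"dp":[0,0,0],"claw":0.4},
    {"twist":[0,0,0],"dp":[0,0,0],"claw":0.4}
  ]
}}

```text
time: 29.87
tool_pos: [0.5964, -0.2016, 0.0809]
ee_rot: [0.001, -0.024, 1.0, 0.0]
force: [0.7, -0.2, 0.4]
gripper_width: 0.0602
gripper_force: 0.0
```

```bash
python3 - <<'E'
from h import *
C,im=snap("wrist","wn.png"); 
S=cv2.cvtColor(im,cv2.COLOR_RGB2HSV)[:,:,1]; k=w2px(C,[.5955,-.2045,.022]); print(k)
print(fit(S<85,C,.022,k)); print(fit(S<85,C,.022,k,"ell"))
go(.5955,-.2045,.007,2.6)
E
```

```text
(np.float64(227.3016735435143), np.float64(272.64790233749625))
(array([ 595. , -205.4]), array([44.4, 36.6]), 3.9)
(array([ 595.2, -205.3]), array([37.7, 42. ]), 91.09)
t 29.92 pos [ 0.5965 -0.2019  0.0812] yaw 2.73 tilt [ 0.0026 -0.0001] F [-0.9 -0.5 -0.5] w 0.0598 g 0.0
 dp after turn [ 0.0011 -0.0026  0.0742] turn z 0.0029
```

{"method": "send_rows", "body": {
  "rows": [
    {"twist":[0,0,0],"dp":[0.0006,-0.0032,0.03],"claw":0.4},
    {"twist":[0,0,0],"dp":[0,0,0.025],"claw":0.4},
    {"twist":[0,0,0],"dp":[0,0,0.014],"claw":0.4},
    {"twist":[0,0,0],"dp":[0,0,0.005],"claw":0.4},
    {"twist":[0,0,0],"dp":[0,0,0],"claw":0.4},
    {"twist":[0,0,0],"dp":[0,0,0],"claw":-1},
    {"twist":[0,0,0],"dp":[0,0,0],"claw":-1},
    {"twist":[0,0,0],"dp":[0,0,0],"claw":-1}
  ],
  "newtons": 40
}}

```text
time: 30.58
tool_pos: [0.596, -0.2066, 0.0076]
ee_rot: [0.002, -0.023, 1.0, -0.0]
force: [0.4, 0.2, 5.4]
gripper_width: 0.0351
gripper_force: 40.4
```

{"method": "send_rows", "body": {
  "rows": [
    {"twist":[0,0,0],"dp":[0,0,0],"claw":-1},
    {"twist":[0,0,0],"dp":[0,0,0],"claw":-1},
    {"twist":[0,0,0],"dp":[0,0,0],"claw":-1}
  ]
}}

```text
time: 30.83
tool_pos: [0.596, -0.2065, 0.0076]
ee_rot: [0.002, -0.023, 1.0, -0.0]
force: [-1.5, 0.2, 6.4]
gripper_width: 0.035
gripper_force: 40.5
```

```bash
python3 - <<'E'
from h import *
a=np.radians(2.6); n=np.array([595.4,292.3])-85*np.array([np.cos(a),np.sin(a)]); print(n)
go(*(n/1000),.1,2.6)
E
```

```text
[510.48750157 288.44414601]
t 30.83 pos [ 0.596  -0.2065  0.0076] yaw 2.61 tilt [ 0.0033 -0.0008] F [-1.5  0.2  6.4] w 0.0350 g 40.5
 dp after turn [ 0.063   0.4984 -0.0924] turn z 0.0003
```

{"method": "send_rows", "body": {
  "rows": [
    {"twist":[0,0,0],"dp":[0,0,-0.02],"claw":-1},
    {"twist":[0,0,0],"dp":[0,0,-0.035],"claw":-1},
    {"twist":[0,0,0],"dp":[0,0,-0.035],"claw":-1},
    {"twist":[0,0,0],"dp":[0,0,-0.03],"claw":-1},
    {"twist":[0,0,0],"dp":[0.0048,0.0383,0],"claw":-1},
    {"twist":[0,0,0],"dp":[0.0048,0.0383,0],"claw":-1},
    {"twist":[0,0,0],"dp":[0.0048,0.0383,0],"claw":-1},
    {"twist":[0,0,0],"dp":[0.0048,0.0383,0],"claw":-1}
  ]
}}

```text
time: 31.5
tool_pos: [0.5682, -0.053, 0.1267]
ee_rot: [0.001, -0.022, 1.0, -0.0]
force: [-0.0, 0.8, -0.7]
gripper_width: 0.0348
gripper_force: 40.2
```

{"method": "send_rows", "body": {
  "rows": [
    {"twist":[0,0,0],"dp":[0.0048,0.0383,0],"claw":-1},
    {"twist":[0,0,0],"dp":[0.0048,0.0383,0],"claw":-1},
    {"twist":[0,0,0],"dp":[0.0048,0.0383,0],"claw":-1},
    {"twist":[0,0,0],"dp":[0.0048,0.0383,0],"claw":-1},
    {"twist":[0,0,0],"dp":[0.0048,0.0383,0],"claw":-1},
    {"twist":[0,0,0],"dp":[0.0048,0.0383,0],"claw":-1},
    {"twist":[0,0,0],"dp":[0.0048,0.0383,0],"claw":-1},
    {"twist":[0,0,0],"dp":[0.0048,0.0383,0],"claw":-1}
  ]
}}

```text
time: 32.17
tool_pos: [0.5158, 0.2519, 0.1265]
ee_rot: [0.001, -0.023, 1.0, 0.0]
force: [0.3, 1.2, -1.1]
gripper_width: 0.0348
gripper_force: 40.2
```

{"method": "send_rows", "body": {
  "rows": [
    {"twist":[0,0,0],"dp":[0.005,0.038,0],"claw":-1},
    {"twist":[0,0,0],"dp":[0,0,0.02],"claw":-1},
    {"twist":[0,0,0],"dp":[0,0,0.03],"claw":-1},
    {"twist":[0,0,0],"dp":[0,0,0.025],"claw":-1},
    {"twist":[0,0,0],"dp":[0,0,0.01],"claw":-1},
    {"twist":[0,0,0],"dp":[0,0,0],"claw":-1},
    {"twist":[0,0,0],"dp":[0,0,0],"claw":-1},
    {"twist":[0,0,0],"dp":[0,0,0],"claw":-1}
  ]
}}

```text
time: 32.83
tool_pos: [0.5106, 0.2882, 0.0422]
ee_rot: [0.001, -0.022, 1.0, 0.001]
force: [0.1, 0.0, -0.5]
gripper_width: 0.0351
gripper_force: 40.2
```

```bash
python3 - <<'E'
from h import *
go(.5105,.2884,.0174,2.6)
E
```

```text
t 32.83 pos [0.5106 0.2882 0.0422] yaw 2.57 tilt [0.0021 0.0012] F [ 0.1  0.  -0.5] w 0.0351 g 40.2
 dp after turn [0.0001 0.0002 0.0248] turn z -0.0006
```

{"method": "send_rows", "body": {
  "rows": [
    {"twist":[0,0,0],"dp":[0,0,0.012],"claw":-1},
    {"twist":[0,0,0],"dp":[0,0,0.008],"claw":-1},
    {"twist":[0,0,0],"dp":[0,0,0.003],"claw":-1},
    {"twist":[0,0,0],"dp":[0,0,0.001],"claw":-1},
    {"twist":[0,0,0],"dp":[0,0,0.0005],"claw":-1},
    {"twist":[0,0,0],"dp":[0,0,0],"claw":-1},
    {"twist":[0,0,0],"dp":[0,0,0],"claw":-1},
    {"twist":[0,0,0],"dp":[0,0,0],"claw":-1}
  ]
}}

```text
time: 33.5
tool_pos: [0.5098, 0.2879, 0.0166]
ee_rot: [0.0, -0.023, 1.0, 0.0]
force: [-0.4, -1.5, 3.4]
gripper_width: 0.0353
gripper_force: 40.7
```

{"method": "send_rows", "body": {
  "rows": [
    {"twist":[0,0,0],"dp":[0,0,0],"claw":0.3},
    {"twist":[0,0,0],"dp":[0,0,0],"claw":0.3},
    {"twist":[0,0,0],"dp":[0,0,0],"claw":0.3},
    {"twist":[0,0,0],"dp":[0,0,0],"claw":0.3},
    {"twist":[0,0,0],"dp":[0,0,-0.02],"claw":0.3},
    {"twist":[0,0,0],"dp":[0,0,-0.035],"claw":0.3},
    {"twist":[0,0,0],"dp":[0,0,-0.04],"claw":0.3},
    {"twist":[0,0,0],"dp":[0,0,-0.04],"claw":0.3}
  ]
}}

```text
time: 34.17
tool_pos: [0.5089, 0.2875, 0.1521]
ee_rot: [-0.001, -0.023, 1.0, -0.0]
force: [0.3, 0.4, -0.6]
gripper_width: 0.0554
gripper_force: 0.0
```

{"method": "send_rows", "body": {
  "rows": [
    {"twist":[0,0,0],"dp":[0,-0.02,-0.03],"claw":0.3},
    {"twist":[0,0,0],"dp":[0.01,-0.03,-0.01],"claw":0.3},
    {"twist":[0,0,0],"dp":[0.01,-0.03,0],"claw":0.3},
    {"twist":[0,0,0],"dp":[0,0,0],"claw":0.3},
    {"twist":[0,0,0],"dp":[0,0,0],"claw":0.3},
    {"twist":[0,0,0],"dp":[0,0,0],"claw":0.3},
    {"twist":[0,0,0],"dp":[0,0,0],"claw":0.3}
  ]
}}

```text
time: 34.75
tool_pos: [0.4932, 0.2082, 0.1908]
ee_rot: [-0.0, -0.023, 1.0, 0.0]
force: [0.1, 0.4, -0.9]
gripper_width: 0.0556
gripper_force: 0.0
```

```bash
python3 - <<'E'
from h import *
go();C,im=snap("wrist","wfin.png")
hsv=cv2.cvtColor(im,cv2.COLOR_RGB2HSV); H,S,V=cv2.split(hsv)
gl=((S>50)&(V>60)&(H<100)&(H>60)).astype(np.uint8)
def hull(m,k): 
    n,l,st,ce=cv2.connectedComponentsWithStats(m); 
    return n
F=line(im,C,.018,[((r-8,c),(r+8,c)) for r,c in [w2px(C,[.5505-(y-.2945)*.0454,y,.018]) for y in np.linspace(.26,.325,14)]])
R_=line(im,C,.018,[((r,c-9),(r,c+9)) for r,c in [w2px(C,[x,.2475+(x-.5955)*.0454,.018]) for x in np.linspace(.555,.63,14)]])
L=line(im,C,.018,[((r,c-9),(r,c+9)) for r,c in [w2px(C,[x,.3375+(x-.5955)*.0454,.018]) for x in np.linspace(.555,.63,14)]])
a=np.radians(2.6);X=np.array([np.cos(a),np.sin(a)]);Y=np.array([-X[1],X[0]])
fr=lambda p:(round(float(p@X),1),round(float(p@Y),1))
print("glass X front",np.median(F@X),"Y right,left",np.median(R_@Y),np.median(L@Y))
print("large ring",fr(cf(im,C,.038,(.595,.293),.031,.8,1.2,0,360)[0]),"in",fr(cf(im,C,.038,(.595,.293),.021,.8,1.2,0,360)[0]))
print("stage",fr(cf(im,C,.022,(.614,.1265),.04,.8,1.2,150,350)[0]),"puck",fr(cf(im,C,.064,(.6145,.1266),.008,.6,1.4,0,360)[0]))
m=cv2.morphologyEx(((V>200)).astype(np.uint8),cv2.MORPH_OPEN,np.ones((3,3)))
BL=line(im,C,.022,[((r,c-9),(r,c+9)) for r,c in [w2px(C,[x,.2172+(x-.605)*.0454,.022]) for x in np.linspace(.57,.64,24)]])
BR=line(im,C,.022,[((r,c-9),(r,c+9)) for r,c in [w2px(C,[x,.2012+(x-.605)*.0454,.022]) for x in np.linspace(.57,.64,24)]])
print("bar Y",np.median(BR@Y),np.median(BL@Y),"yaw",lf(BL)[1],lf(BR)[1])
print("nut",fr(cf(im,C,.031,(.5105,.2884),.0193,.7,1.3,0,360)[0]))
E
```

```text
t 34.75 pos [0.4932 0.2082 0.1908] yaw 2.68 tilt [-0.0003  0.0007] F [ 0.1  0.4 -0.9] w 0.0556 g 0.0
glass X front 562.0347069804445 Y right,left 219.37384869699014 310.1389931476823
large ring (610.4, 266.2) in (607.3, 265.0)
stage (617.2, 100.1) puck (619.1, 99.5)
bar Y 180.1555316941018 185.20778462495997 yaw 11.991296 4.284445
nut (521.7, 263.1)
```

View pics/wfin.png

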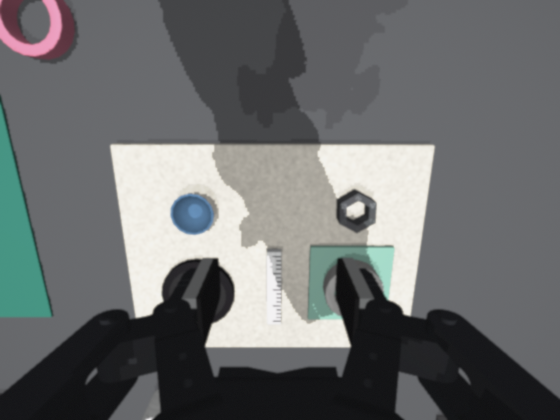

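The final view shows the nut (210,356) in front of the glass, the bar (285,275) between glass and stage and parallel to the sides, the large ring on the glass, and the dish untouched. The measurements agree within about 1 mm for the rings, puck and bar, and the nut's gap is about 20 mm.

```bash
python3 -c "
from h import *
print(ctrl.hand_in())"
```

```text
the job is handed in; nothing more can be done
None
```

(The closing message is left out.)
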